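# Lift the hot pot's lid with the lid lifter

### The arm

A 7-joint arm with a two-finger parallel gripper is mounted at the origin on the work surface. World frame = base frame: x ahead of the robot, y to its left, z up, the work surface at z = 0. Lengths are in m, angles in rad, forces in N, time in s.
With the tool pointing down it reaches from about 0.425 to 0.875 m from the base axis. Payload 4.7 kg.
Tool frame: the origin (TCP) lies at the very end of the fingers, on their centre line; the grasp point (between the pads) lies 19 mm behind it; z points along the fingers, y is the line along which they close (so a half turn about z gives the same grasp; the last joint's range is limited). The gripper opens to 87 mm and grips with 3 to 60 N. Pads are 19 mm wide; open, the fingers measure 117 mm over their backs; the gripper's body (75 mm by 190 mm) begins 51 mm behind the grasp point.
Start: joints at [1.281, 0.321, -0.07, 1.45, 0.023, 1.371, -0.057], TCP at [0.194, -0.62, 0.223] pointing down, gripper open.
Joint ranges: [-2.86, 2.86], [-0.3, 2.09], [-1.38, 1.24], [0.06, 2.45], [-1.56, 4.7], [0.09, 2.05], [-2.69, 2.69]. Speed limits (rad/s): [2.57, 2.57, 3.14, 3.14, 3.14, 3.14, 3.14].

### API

Orientations are given as a rotation vector (axis times angle).
In Python, from bench import ctrl, imaging, ticket gives the robot as it stands.
- The arm moves only by the tool jog_arm, never from a script. Its argument "rows" is text: rows parted by semicolons, each of 7 numbers parted by spaces: the shift along the tool's x, y, z in cm, then the turn, a rotation vector about the tool's x, y, z in rad, then the closure, from -1 (fully open) to 1 (shut), so that 0 is half open. A call has 1 to 5 rows; each row shifts and turns the commanded pose from where the row before left it, along the tool's axes as they then stand; what a row does not reach is not made up. A row lasts 1/8 s, in which the tool goes at most 62.5 mm and 10.7 degrees, less where a joint would pass 70% of its speed; a pose out of reach is approached as far as the arm can. A call with a gripper value outside its range is refused whole. The fingers move at their own pace and stop on an object; "force" is the grip in N (left out, the last holds). Time passes only in rows, so rows that do not move let the fingers close. It gives the time, the measured TCP pose, the force, the opening and the grip force at its end, in the units of the state.
- ctrl.get_state(): the state, without advancing time (a new reading comes with each control period).
- imaging.get_image(name): name is "scene" or "top" or "wrist"; returns a dict with "img" (420x560x3 uint8, blue, green, red), "vertical_fov" (degrees; the focal length in pixels is half the picture's height over the tangent of half this angle, whatever the lens; pixels are square), "cx", "cy" (the principal point, pixels), "k1" (the pictures are not rectified: a ray, as slopes to the right and down, at radius r is drawn at 1 + k1 r^2 times it, then the intrinsics apply), "origin" and "orientation" of the camera in the world. Camera axes: x right, y down, z forward; pixel columns grow to the right and rows downward; lengths in m; the calibration is good to about 2 mm. A picture is of the moment at which its call begins. There is no depth.
- ticket.close_job(): hands the job in; it is judged then, once.
The state is a dict: "time": time; "joint_positions": joint angles; "qd": joint speeds; "joint_torque": joint torques, N m; "position": TCP position; "tool_rot": TCP orientation; "ft_force": force on the tool from outside, world axes, zero at the start; "torque": the same for the moment, N m; "grip_width": opening from 0.0 (shut) to 1.0 (fully open); "grip_force": force on a finger pad.
Only numpy, scipy, OpenCV 4.12 (cv2) and the standard library are available. Lean on these libraries where they do the work, as an engineer would, in place of code of your own. Each camera call takes 0.05 s, during which the arm holds its last target. There are 200 camera calls.

### The job

The bearing-heating pot is hot: take the lid lifter from its sheath, hook it under the loop of the pot's lid, lift the lid off and set it gently on the empty cooling rest, spigot fully home in the seat, then hang the lifter back in its sheath and let go. The lid's weight can lie well off its middle, so feel for the balance point along the loop and never let the lid tip by more than 7 degrees, on the way up or down. Touch the lid only with the lifter, never press or pull on it hard (20 N is too much), and leave the other things on the bench where they are.

Things in the scene. Friction and masses are not known exactly. Their poses are not given: they have to be found in the camera images.
- pot: Round steel heating pot, fixed to the bench, 164 mm across and 75 mm high on a 180 mm black foot, with a small dial box on its -x side. Origin: centre of its underside, z up. Its mouth is 138 mm across; the lid's flange rests on the flat rim, 75 mm above the origin.
- rest: Cooling rest, a low round dark steel ring, fixed, empty at the start: 164 mm across, 45 mm high, on a 176 mm foot disc 8 mm thick. Origin: centre of its underside, z up. Its open seat is 138 mm across, the same as the pot's mouth; the seated lid's flange lies flat on its rim, 45 mm above the origin.
- lid: Round steel lid, loose, 0.45 to 0.7 kg in all, lying on the pot. Origin: centre of the underside of its flange, which is 160 mm across and 6 mm thick (75 mm above the pot's origin at the start, 45 mm above the rest's when home). z up, y along the loop's bar, x across it. A shallow dome reaches 14 mm above the origin. When hung off balance it tips about x, the prong's line.
- lid_spigot (a point): Centre of the underside of the lid's spigot, 8 mm below the lid's origin: a plug 132 mm across and 8 mm deep with a chamfered edge, which fits the pot's mouth and the rest's seat with 3 mm play all round. Standing on the rim instead of in the seat, the lid lies 8 mm too high.
- lid_dome (a point): Top of the dome, 14 mm above the lid's origin. A heavy slab is shut inside, off-centre and unseen, and does not shift: the balance point lies up to 35 mm to either side of the bar's middle along y, different every time, but not off in x. Lifted over 3 mm from it, the lighter side rises first and the heavy side stays on the rim, pivoting on the flange's edge 80 mm from the middle.
- lid_bar (a point): Middle of the loop's straight round bar, on its axis, 44 mm above the lid's origin; axes as the lid's. The bar is 8 mm thick (underside 40 mm above the origin, 26 mm clear over the dome) and runs along y between upright legs at -50 and +50 mm. The hook may come from either side (along +x or -x). A loaded hook does not slip along the bar; lower it to shift it.
- lifter: Lid lifter, 0.2 kg: a flat C-shaped steel hook, 6 mm wide (y), under a square grip. Origin: on the hook's cradle floor under the grip's axis; z up, x along the prong to its open tip at +16 mm. The prong is 7 mm thick below the origin; the cradle is flat for 9 mm either way, between 5 mm high humps. The C's back is at x -36 to -28 mm; its upper arm is 44 mm over the cradle.
- lifter_grip (a point): Middle of the lifter's wooden grip, 108 mm above the lifter's origin; axes as the lifter's. The grip is 24 x 24 mm in section and 54 mm tall. Under it a 40 x 40 mm collar, 6 mm thick, has its underside 75 mm above the origin; at the start the lifter hangs by it in the sheath, its origin 17 mm above the bench.
- sheath: Fixed upright sheath of aluminium plate, 92 mm high, on a 130 x 90 mm foot. Origin: centre of its underside, z up, x along its slot. The slot is open at the top, 84 mm long (x) by 17 mm wide (y) inside, floor 6 mm above the bench. The lifter is drawn out straight upwards and goes back straight down with its hook along the slot, either way round, until its collar lies on the top edges.
- sheath_mouth (a point): Centre of the slot's mouth on the top of the sheath, 92 mm above the bench; axes as the sheath's.
- piston: Bystander, to be left alone: aluminium piston, 72 mm wide, 66 mm high. Origin in its underside.
- bearing: Bystander, to be left alone: steel ring bearing, 52 mm wide, 16 mm high. Origin in its underside.
- wrench: Bystander, to be left alone: steel wrench lying flat. Origin in its underside.
- screwdriver: Bystander, to be left alone: screwdriver lying flat. Origin in its underside.
- conrod: Bystander, to be left alone: dark steel connecting rod lying flat. Origin in its underside.
- oil_can: Bystander, to be left alone: grey oil can, 60 mm wide, 120 mm high. Origin in its underside.
- gauge_case: Bystander, to be left alone: black gauge case, 100 x 60 x 28 mm. Origin in its underside.
There are look-alikes about, which are no part of the job. What is shaped like the rest but brown or red is not meant.

How it is judged:
On the way, in this order (a step that is already met when the one before it is completed fails the run):
1. the lid hangs on the lifter, level (within 6 degrees) and at least 25 mm clear above its place on the pot (z of lid in the frame of pot above 0.1 m and angle between lid's own z axis and vertical below 0.105 rad and contact force between lifter and lid above 2 N), for 0.3 s.
2. the lid lies home in the cooling rest (horizontal distance between lid and rest below 0.006 m and z of lid in the frame of rest below 0.048 m and angle between lid's own z axis and vertical below 0.04 rad), for 0.2 s.
At the end, for the whole second after the job is handed in: The lid lies at rest in the cooling rest: centre within 6 mm of the rest's, flange down on the rim (within 3 mm), level within 2.3 degrees. The lifter hangs at rest in its sheath, upright within 4.6 degrees, collar on the top edge within 4 mm, within 15 mm of the sheath's middle (all of step 2 and linear speed of each of lid, lifter below 0.02 m/s and horizontal distance between lifter and sheath below 0.015 m and z of lifter in the frame of sheath between 0.012 and 0.021 m and angle between lifter's own z axis and vertical below 0.08 rad); the robot touches nothing.
It fails at once if the lid is tipped by more than 7 degrees (angle between lid's own z axis and vertical above 0.125 rad).
It fails at once if the gripper or arm touches the hot lid (contact force between any of the fingers, the arm and lid above 0.5 N).
It fails at once if the lifter presses or pulls on the lid with more than 20 N (contact force between lifter and lid above 20 N).
It fails at once if the lid is set down on the rest with more than 20 N (contact force between lid and rest above 20 N).
It fails at once if another thing on the bench is moved by more than 30 mm (distance of any of piston, bearing, wrench, screwdriver, conrod, oil_can, gauge_case from where it was at the start of the episode above 0.03 m).
It also fails if it takes over 72 s, if anything falls off the work surface, if the arm or the gripper's body presses on something with over 40 N, if the wrist force passes 120 N, or if a joint passes its speed limit or range.

## Working session

There is one attempt and no reset: what is moved stays moved. The work goes in short steps, Python scripts to look and compute and a tool call to move; the robot and the scene stay as the last step left them, time stands still between calls to the robot, and variables do not carry over. Pictures are saved under pics/ and viewed, at most 10 in all, crops included, and the job is handed in when it is done.

Besides the shell and the picture viewer there is one more tool, called as name(argument=value, ...) on one line, values as JSON. jog_arm: Moves the arm, as the interface text tells. Its arguments: {"type":"object","properties":{"rows":{"type":"string"},"force":{"type":"number"}},"required":["rows"]}

```bash
ls; mkdir -p pics; cat > h.py <<'E'
import numpy as np, cv2
from scipy.spatial.transform import Rotation as R
from bench import ctrl, imaging, ticket
def grab(n,f=None):
    d=imaging.get_image(n)
    if f: cv2.imwrite('pics/'+f,d['img'])
    return d
def Rm(d):
    o=np.array(d['orientation'],float)
    return o if o.shape==(3,3) else R.from_rotvec(o).as_matrix()
def K(d):
    f=d['img'].shape[0]/2/np.tan(np.radians(d['vertical_fov'])/2)
    return np.array([[f,0,d['cx']],[0,f,d['cy']],[0,0,1.]])
def ray(d,u,v):
    p=cv2.undistortPoints(np.array([[[u,v]]],float),K(d),np.array([d['k1'],0,0,0,0.]))[0,0]
    w=Rm(d)@np.array([p[0],p[1],1]); return np.array(d['origin'],float),w/np.linalg.norm(w)
def onz(d,u,v,z):
    o,w=ray(d,u,v); return o+w*(z-o[2])/w[2]
def proj(d,P):
    q=Rm(d).T@(np.array(P,float)-np.array(d['origin']))
    x=q[:2]/q[2]; x=x*(1+d['k1']*(x@x)); k=K(d); return k[0,0]*x+k[:2,2]
E
python3 - <<'E'
from h import *
for n in ('scene','top'):
    d=grab(n,n+'0.png'); print(n,d['vertical_fov'],d['k1'],d['origin'],d['orientation'],d['cx'],d['cy'])
s=ctrl.get_state();print(s)
E
```

```text
pics
scene 48.794901437945356 -0.038908899941753526 [ 1.00917494 -0.81962043  0.6885322 ] [-2.05034049 -0.61593777  0.30973965] 281.27501306942185 210.69227863689014
top 57.17552910392429 0.021345273476162864 [0.41176737 0.03102649 1.23761891] [-2.17791964  2.20126411 -0.13561808] 274.17043975798003 207.7623780799485
{'time': 0.1, 'joint_positions': array([ 1.28110734,  0.32175823, -0.07005702,  1.45158863,  0.02260345,
        1.37078707, -0.05692259]), 'qd': array([-4.87069811e-04, -3.25250245e-03,  4.34353483e-05, -8.26870984e-04,
       -1.08224407e-03, -8.29494591e-04,  2.03298221e-03]), 'joint_torque': array([-1.07032058e-03, -4.92572880e+01, -4.05916404e-01, -3.13399851e+01,
       -6.39308151e-02,  3.95489100e-02,  8.83583698e-05]), 'position': array([ 0.19422329, -0.61977166,  0.2215467 ]), 'tool_rot': array([-3.10372976e+00, -4.75067883e-01,  5.81415852e-04]), 'ft_force': array([-0.0478144 , -0.74683438, -0.3710708 ]), 'torque': array([ 0.04822602,  0.00198404, -0.00135365]), 'grip_force': 0.0, 'grip_width': 0.9946615761957273}
```

View pics/top0.png

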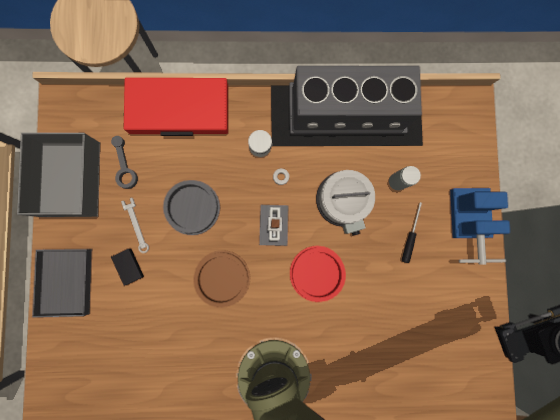

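View pics/scene0.png

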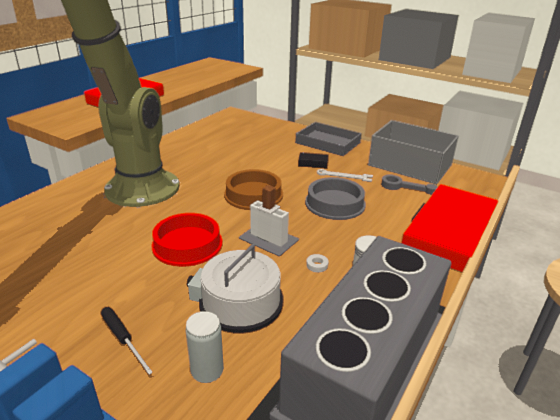

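The top view shows the pot with lid at (347,197) and its bar from about (332,196) to (370,194). The dark rest is at (192,207) and the sheath with the grip at (274,224). Brown and red rings are decoys. In the scene view the hook is in the sheath at (268,220) and the bar is at (240,267).

```bash
python3 - <<'E'
from h import *
d=grab('top'); im=d['img']
cv2.imwrite('pics/c1.png',cv2.resize(im[160:250,250:390],None,fx=5.6,fy=5.6,interpolation=cv2.INTER_CUBIC))
def fit(mask,z,name):
    cs,_=cv2.findContours(mask,cv2.RETR_EXTERNAL,cv2.CHAIN_APPROX_NONE)
    c=max(cs,key=cv2.contourArea)[:,0]
    h=cv2.convexHull(c)[:,0]
    P=np.array([onz(d,u,v,z)[:2] for u,v in h.astype(float)])
    A=np.c_[2*P,np.ones(len(P))]; s=np.linalg.lstsq(A,(P**2).sum(1),rcond=None)[0]
    r=np.sqrt(s[2]+s[:2]@s[:2]); print(name,s[:2].round(4),'r',r.round(4),'res',(np.linalg.norm(P-s[:2],axis=1)-r).std().round(4),'px',proj(d,[*s[:2],z]).round(1))
hsv=cv2.cvtColor(im,cv2.COLOR_BGR2HSV); S,V=hsv[...,1],hsv[...,2]
roi=lambda a,b,c,e:(lambda m:(m.__setitem__((slice(c,e),slice(a,b)),255),m)[1])(np.zeros(S.shape,np.uint8))
k=np.ones((3,3),np.uint8)
fit(((S<70).astype(np.uint8)*255)&roi(158,226,172,242),0.045,'rest')
m=((S<60)&(V>150)).astype(np.uint8)*255&roi(312,384,165,222)
fit(cv2.morphologyEx(m,cv2.MORPH_OPEN,k),0.08,'lid')
# foot of sheath
m=((S<60)).astype(np.uint8)*255&roi(255,292,202,250)
cs,_=cv2.findContours(m,cv2.RETR_EXTERNAL,cv2.CHAIN_APPROX_NONE);c=max(cs,key=cv2.contourArea)[:,0].astype(float)
P=np.array([onz(d,u,v,0.005)[:2] for u,v in c]).astype(np.float32)*1000
print('foot',cv2.minAreaRect(P))
E
```

```text
rest [0.5263 0.2478] r 0.0851 res 0.001 px [191.3 206.9]
lid [ 0.5516 -0.2331] r 0.0812 res 0.0011 px [348.3 196.1]
foot ((469.90631103515625, -6.4756622314453125), (86.65098571777344, 128.2139434814453), 89.13037872314453)
```

View pics/c1.png

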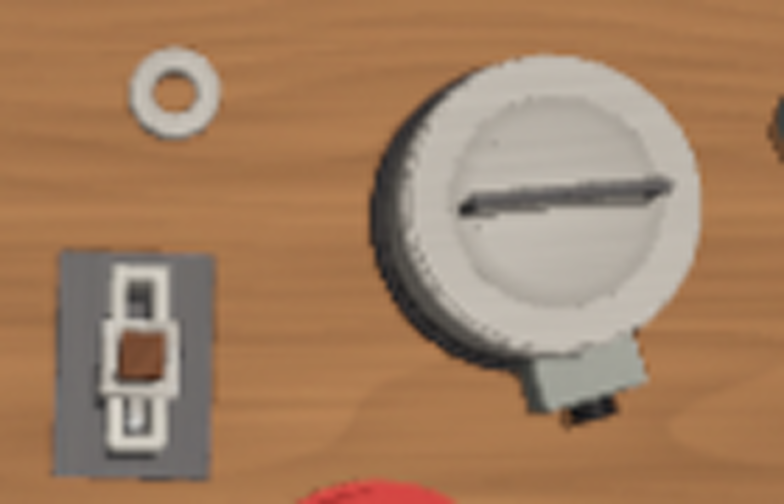

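The crop shows the bar's ends at crop (468,208) and (668,187). The grip top is at (143,355) and the slot runs from (136,452) to (141,262). The bright upper arm of the C is visible on the lower (-x) side, so the hook's tip points to +x.

```bash
cat >> h.py <<'E'
def st(n=0):
    s=ctrl.get_state(); return s
def rows(wps,clos,state=None):
    """wps: list of (x,y,z,yaw of tool y axis deg, nrows); prints rows"""
    s=state or ctrl.get_state(); p=np.array(s['position']); r=R.from_rotvec(s['tool_rot']); out=[]
    for x,y,z,yaw,n in wps:
        a=np.radians(yaw); yy=np.array([np.cos(a),np.sin(a),0]); zz=np.array([0,0,-1.]); 
        rt=R.from_matrix(np.c_[np.cross(yy,zz),yy,zz]); t=np.array([x,y,z]); dv=(r.inv()*rt).as_rotvec()
        dp=t-p
        for i in range(n):
            l=r.inv().apply(dp/n)*100; out.append(' '.join(f'{q:.2f}' for q in l)+' '+' '.join(f'{q:.3f}' for q in dv/n)+f' {clos}'); r=r*R.from_rotvec(dv/n)
        p=t; r=rt
    for i in range(0,len(out),5): print('; '.join(out[i:i+5]))
E
python3 - <<'E'
from h import *
d=grab('top')
c=lambda a,b,z:onz(d,250+(a+.5)/5.6-.5,160+(b+.5)/5.6-.5,z)[:2]
print('grip',c(143,355,.152),'mouth',c(139,357,.092))
a,b=c(136,452,.092),c(141.5,262,.092);print('slot yaw',np.degrees(np.arctan2(*(b-a)[::-1])),np.linalg.norm(b-a))
a,b=c(468,208,.123),c(668,187,.123);print('bar',(a+b)/2,np.degrees(np.arctan2(*(a-b)[::-1])),np.linalg.norm(b-a))
m=R.from_rotvec(ctrl.get_state()['tool_rot']).as_matrix();print(m.round(3))
g=c(143,355,.152)
for yaw in (0,180):
  print(yaw);rows([(.23,-.62,.27,yaw,4)],-1)
E
```

```text
grip [ 0.4682262  -0.00669868] mouth [ 0.47030555 -0.00664387]
slot yaw -2.354978267908935 0.10105247389629764
bar [ 0.54993081 -0.23136169] 95.51054714501242 0.10604319434053432
[[ 0.954  0.299 -0.   ]
 [ 0.299 -0.954  0.001]
 [-0.    -0.001 -1.   ]]
0
0.85 0.27 -1.20 -0.000 -0.000 -0.317 -1; 0.73 0.52 -1.20 -0.000 -0.000 -0.317 -1; 0.53 0.72 -1.20 -0.000 -0.000 -0.317 -1; 0.28 0.85 -1.20 -0.000 -0.000 -0.317 -1
180
0.85 0.27 -1.20 -0.000 0.000 0.469 -1; 0.88 -0.15 -1.20 -0.000 0.000 0.469 -1; 0.72 -0.53 -1.20 -0.000 0.000 0.469 -1; 0.40 -0.80 -1.20 -0.000 0.000 0.469 -1
```

```bash
python3 - <<'E'
from h import *
rows([(.34,-.40,.26,-49,6),(.46,-.12,.24,-15,6),(.469,-.007,.19,-1.5,4)],-1)
E
```

```text
3.41 -2.77 -0.63 -0.000 -0.000 -0.069 -1; 3.60 -2.53 -0.63 -0.000 -0.000 -0.069 -1; 3.76 -2.28 -0.63 -0.000 -0.000 -0.069 -1; 3.91 -2.02 -0.63 -0.000 -0.000 -0.069 -1; 4.04 -1.74 -0.63 -0.000 -0.000 -0.069 -1
4.15 -1.46 -0.63 -0.000 -0.000 -0.069 -1; 4.57 -2.21 0.33 0.000 0.000 -0.099 -1; 4.77 -1.75 0.33 0.000 0.000 -0.099 -1; 4.92 -1.27 0.33 0.000 0.000 -0.099 -1; 5.02 -0.78 0.33 0.000 0.000 -0.099 -1
5.07 -0.28 0.33 0.000 0.000 -0.099 -1; 5.07 0.22 0.33 0.000 0.000 -0.099 -1; 2.79 -0.51 1.25 0.000 0.000 -0.059 -1; 2.81 -0.35 1.25 0.000 0.000 -0.059 -1; 2.83 -0.18 1.25 0.000 0.000 -0.059 -1
2.83 -0.02 1.25 0.000 0.000 -0.059 -1
```

jog_arm(rows="3.4 -2.8 -0.6 0 0 -0.07 -1; 3.6 -2.5 -0.6 0 0 -0.07 -1; 3.8 -2.3 -0.6 0 0 -0.07 -1; 3.9 -2.0 -0.6 0 0 -0.07 -1; 4.0 -1.7 -0.6 0 0 -0.07 -1", force=40)

```text
time: 0.82
position: [0.3163, -0.4355, 0.2527]
tool_rot: [2.974, 1.013, -0.0]
ft_force: [0.5, 0.5, 0.3]
grip_width: 0.999
grip_force: 0.0
```

jog_arm(rows="4.2 -1.5 -0.6 0 0 -0.07 -1; 4.6 -2.2 0.3 0 0 -0.1 -1; 4.8 -1.7 0.3 0 0 -0.1 -1; 4.9 -1.3 0.3 0 0 -0.1 -1; 5.0 -0.8 0.3 0 0 -0.1 -1")

```text
time: 1.45
position: [0.4186, -0.2099, 0.2466]
tool_rot: [2.654, 1.679, -0.0]
ft_force: [0.8, 0.3, 0.4]
grip_width: 1.004
grip_force: 0.0
```

jog_arm(rows="5.1 -0.3 0.3 0 0 -0.1 -1; 5.1 0.2 0.3 0 0 -0.1 -1; 2.8 -0.5 0 0 0 -0.06 -1; 2.8 -0.4 0 0 0 -0.06 -1; 0 0 0 0 0 0 -1")

```text
time: 2.08
position: [0.4598, -0.0591, 0.2408]
tool_rot: [2.354, 2.08, -0.0]
ft_force: [-0.1, 0.5, -0.8]
grip_width: 1.002
grip_force: 0.0
```

```bash
python3 - <<'E'
from h import *
d=grab('wrist','w1.png');print(d['origin'],d['orientation'],d['vertical_fov']);s=ctrl.get_state();print(s['position'],s['ft_force'],s['joint_positions'],s['time'])
print(proj(d,[.469,-.0067,.152]),proj(d,[.47,-.0067,.092]))
E
```

```text
[0.46812491 0.01804638 0.40275009] [ 2.84879944 -0.17689512 -0.02494759] 61.363204907553936
[ 0.45964515 -0.06099733  0.24072664] [ 0.00677347 -0.47657525 -0.07206358] [ 0.74156593 -0.07696844 -0.62785162  1.84338129 -0.04490561  1.36048198
 -0.00208441] 2.125
[280.23677708 141.16203828] [280.32912839 134.11073549]
```

View pics/w1.png

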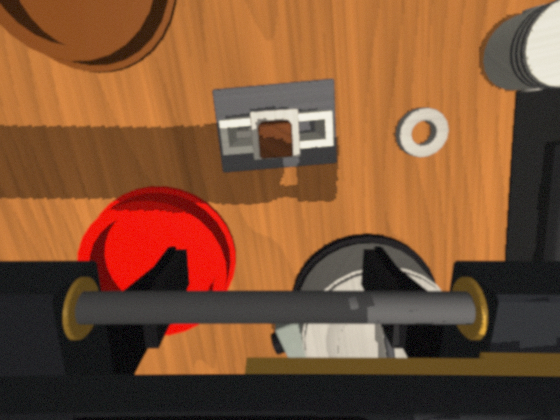

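The wrist view shows the grip top at about (276,140), with the sheath's mouth ring from (220,140) to (333,128). The bearing is at (423,132).

```bash
python3 - <<'E'
from h import *
d=grab('wrist'); im=d['img'];hsv=cv2.cvtColor(im,cv2.COLOR_BGR2HSV)
m=((hsv[...,2]<140)&(hsv[...,1]>110)).astype(np.uint8); z=np.zeros_like(m); z[112:165,250:300]=1; m&=z
m=cv2.morphologyEx(m,cv2.MORPH_OPEN,np.ones((5,5),np.uint8))
c=max(cv2.findContours(m,0,1)[0],key=cv2.contourArea); P=np.array([onz(d,u,v,.152)[:2] for u,v in c[:,0].astype(float)])
print('grip',cv2.minAreaRect((P*1000).astype(np.float32)),cv2.boundingRect(c))
a,b=onz(d,220,140,.092),onz(d,333,128,.092);print((a+b)/2,b-a,np.degrees(np.arctan2((b-a)[1],(b-a)[0])))
a,b=onz(d,217,91,.006),onz(d,334,80,.006);print('foot edge',np.degrees(np.arctan2((b-a)[1],(b-a)[0])),a,b)
rows([(.4675,-.007,.17,-1.5,2),(.4675,-.007,.104,-1.5,3)],-1)
E
```

```text
grip ((465.4414978027344, -4.988665580749512), (23.665115356445312, 22.184560775756836), 86.06529998779297) (258, 119, 33, 36)
[ 0.46654097 -0.00824304  0.092     ] [ 0.09760251 -0.00229811  0.        ] -1.3488128587722785
foot edge -2.232474961390789 [0.40939546 0.03719846 0.006     ] [0.53323653 0.03237067 0.006     ]
2.78 0.04 3.53 0.000 0.001 -0.051 -1; 2.77 0.18 3.53 0.000 0.001 -0.051 -1; 0.00 0.00 2.20 0.000 0.000 0.000 -1; 0.00 0.00 2.20 0.000 0.000 0.000 -1; 0.00 0.00 2.20 0.000 0.000 0.000 -1
```

jog_arm(rows="2.8 0.0 3.5 0 0 -0.05 -1; 2.7 0.2 3.5 0 0 -0.06 -1; 0 0 2.2 0 0 0 -1; 0 0 2.2 0 0 0 -1; 0 0 0 0 0 0 -1")

```text
time: 2.8
position: [0.466, -0.0079, 0.125]
tool_rot: [-2.241, -2.197, 0.004]
ft_force: [0.2, 0.2, -0.4]
grip_width: 1.001
grip_force: 0.0
```

```bash
python3 - <<'E'
from h import *
s=ctrl.get_state();print(s['position'],s['ft_force'],s['torque'],R.from_rotvec(s['tool_rot']).as_matrix()[:,1])
rows([(.467,-.0065,.104,-2,1)],-1)
E
```

```text
[ 0.46604756 -0.00792469  0.12503563] [ 0.18418834  0.24662186 -0.42146824] [-0.03983984 -0.11431017 -0.00944435] [ 0.9997976  -0.01975843 -0.00379068]
0.14 0.10 2.10 -0.004 -0.000 0.015 -1
```

jog_arm(rows="0.14 0.1 2.1 -0.004 0 0 -1; 0 0 0 0 0 0 -1; 0 0 0 0 0 0 0.9; 0 0 0 0 0 0 0.9; 0 0 0 0 0 0 0.9")

```text
time: 3.42
position: [0.4689, -0.0051, 0.1062]
tool_rot: [2.238, 2.2, 0.005]
ft_force: [-0.1, 0.1, -1.1]
grip_width: 0.746
grip_force: 0.0
```

jog_arm(rows="0 0 0 0 0 0 0.9; 0 0 0 0 0 0 0.9; 0 0 0 0 0 0 0.9; 0 0 0 0 0 0 0.9; 0 0 -1 0 0 0 0.9")

```text
time: 4.05
position: [0.4674, -0.0049, 0.1149]
tool_rot: [2.239, 2.202, 0.002]
ft_force: [0.4, -0.3, -2.1]
grip_width: 0.275
grip_force: 39.9
```

jog_arm(rows="0 0 -3 0 0 0 0.9; 0 0 -3 0 0 0 0.9; 0 0 -3 0 0 0 0.9; 0 0 -2 0 0 0 0.9; 0 0 0 0 0 0 0.9")

```text
time: 4.68
position: [0.4691, -0.0049, 0.2272]
tool_rot: [2.236, 2.198, 0.007]
ft_force: [0.3, 0.4, -1.9]
grip_width: 0.274
grip_force: 39.9
```

```bash
cat >> h.py <<'E'
U=np.array([np.cos(np.radians(5.5)),np.sin(np.radians(5.5))]); Vv=np.array([-U[1],U[0]]); BAR=np.array([.549,-.232]); ZO=.0885
def hk(s,t,zo,n,yaw=5.5):
    p=BAR+s*U+t*Vv; return (p[0],p[1],zo+ZO,yaw,n)
def info():
    s=ctrl.get_state(); p=np.array(s['position']); q=p[:2]-BAR
    y=R.from_rotvec(s['tool_rot']).as_matrix()[:,1]
    print('t',s['time'],'p',p.round(4),'s,t(mm)',(1000*q@U).round(1),(1000*q@Vv).round(1),'zo',round(p[2]-ZO,4),'yaw',np.degrees(np.arctan2(y[1],y[0])).round(1),'F',np.array(s['ft_force']).round(2),'M',np.array(s['torque']).round(3),'g',s['grip_width'].__round__(3),s['grip_force'].__round__(1))
E
python3 - <<'E'
from h import *
info()
d=grab('scene','s1.png')
rows([(.46,-.08,.235,1,2),hk(-.07,.025,.145,4),hk(-.055,.025,.103,2)],.9)
im=d['img'][150:330,170:330]; cv2.imwrite('pics/s1c.png',cv2.resize(im,None,fx=3.3,fy=3.3))
E
```

```text
t 4.675 p [ 0.4691 -0.0049  0.2272] s,t(mm) -57.8 233.8 zo 0.1387 yaw -1.0 F [ 0.34  0.41 -1.85] M [-0.055 -0.096 -0.005] g 0.274 39.9
-3.76 -0.35 -0.46 0.003 0.000 -0.017 0.9; -3.75 -0.41 -0.46 0.003 0.000 -0.017 0.9; -3.35 0.36 0.04 0.000 0.000 -0.020 0.9; -3.36 0.30 0.04 0.000 0.000 -0.020 0.9; -3.36 0.23 0.04 0.000 0.000 -0.020 0.9
-3.37 0.17 0.04 0.000 0.000 -0.020 0.9; -0.00 0.75 2.10 0.000 0.000 0.000 0.9; -0.00 0.75 2.10 0.000 0.000 0.000 0.9
```

View pics/s1c.png

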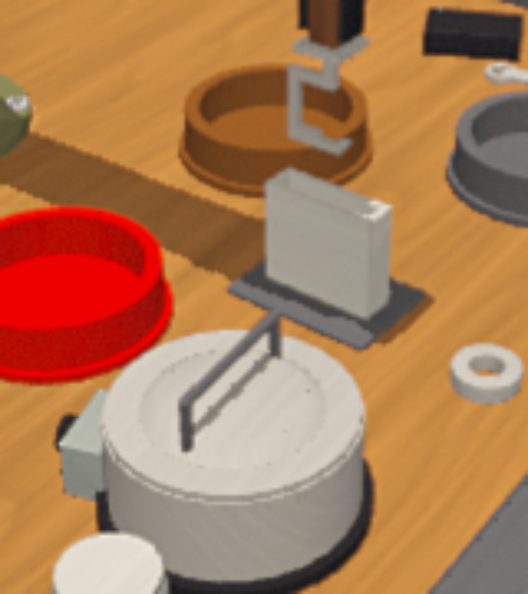

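The hook is held upright with its back on the -x side (left, crop (300,105)) and its open tip toward +x (345,145). It has to come at the bar along +x.

jog_arm(rows="-3.8 -0.4 -0.4 0.003 0 -0.02 0.9; -3.8 -0.4 -0.4 0.003 0 -0.02 0.9; -3.3 0.4 0 0 0 -0.02 0.9; -3.4 0.3 0 0 0 -0.02 0.9; -3.4 0.2 0 0 0 -0.02 0.9")

```text
time: 5.35
position: [0.4721, -0.1822, 0.2319]
tool_rot: [-2.124, -2.31, 0.003]
ft_force: [0.2, 0.9, -1.8]
grip_width: 0.273
grip_force: 39.9
```

jog_arm(rows="-3.4 0.2 0 0 0 -0.02 0.9; 0 0 0 0 0 0 0.9; 0 0 0 0 0 0 0.9")

```text
time: 5.72
position: [0.4772, -0.2141, 0.2322]
tool_rot: [-2.101, -2.33, 0.002]
ft_force: [-0.0, 0.8, -1.9]
grip_width: 0.269
grip_force: 39.9
```

```bash
python3 - <<'E'
from h import *
info()
rows([hk(-.05,.025,.12,1),hk(-.05,.025,.103,1),hk(0,.025,.103,2)],.9)
E
```

```text
t 5.725 p [ 0.4772 -0.2141  0.2322] s,t(mm) -69.8 24.7 zo 0.1437 yaw 5.9 F [-0.01  0.79 -1.86] M [ 0.049 -0.199 -0.028] g 0.269 39.9
0.01 1.99 2.37 -0.004 -0.002 0.007 0.9; 0.00 0.00 1.70 0.000 0.000 0.000 0.9; -0.00 2.50 0.00 0.000 0.000 0.000 0.9; -0.00 2.50 0.00 0.000 0.000 0.000 0.9
```

jog_arm(rows="0 1.9 2.4 -0.004 -0.002 0.007 0.9; 0 0 1.7 0 0 0 0.9; 0 0 0 0 0 0 0.9; 0 0 0 0 0 0 0.9")

```text
time: 6.22
position: [0.4964, -0.2132, 0.193]
tool_rot: [2.11, 2.323, -0.0]
ft_force: [0.3, -0.0, -2.2]
grip_width: 0.273
grip_force: 39.9
```

```bash
python3 - <<'E'
from h import *
info()
d=grab('scene'); im=d['img'][200:320,180:300]; cv2.imwrite('pics/s2c.png',cv2.resize(im,None,fx=5,fy=5,interpolation=cv2.INTER_CUBIC))
for q in (50,0,-50): print(q,(proj(d,[*(BAR+q/1000*Vv),.123])-[180,200])*5)
p=BAR-.05*U+.025*Vv
print('origin pred',(proj(d,[*p,.103])-[180,200])*5,'tip',(proj(d,[*(p+.016*U),.108])-[180,200])*5)
rows([hk(0,.025,.103,3)],.9)
E
```

```text
t 6.225 p [ 0.4964 -0.2132  0.193 ] s,t(mm) -50.6 23.8 zo 0.1045 yaw 5.5 F [ 0.33 -0.03 -2.17] M [-0.034 -0.085  0.001] g 0.273 39.9
50 [358.97941672 209.06970865]
0 [296.14203577 272.57685593]
-50 [228.0083992  341.43583353]
origin pred [227.11385429 244.10605258] tip [258.88539849 245.58031207]
0.05 1.68 0.07 0.001 0.001 -0.000 0.9; 0.05 1.68 0.06 0.001 0.001 -0.000 0.9; 0.05 1.68 0.06 0.001 0.001 -0.000 0.9
```

View pics/s2c.png

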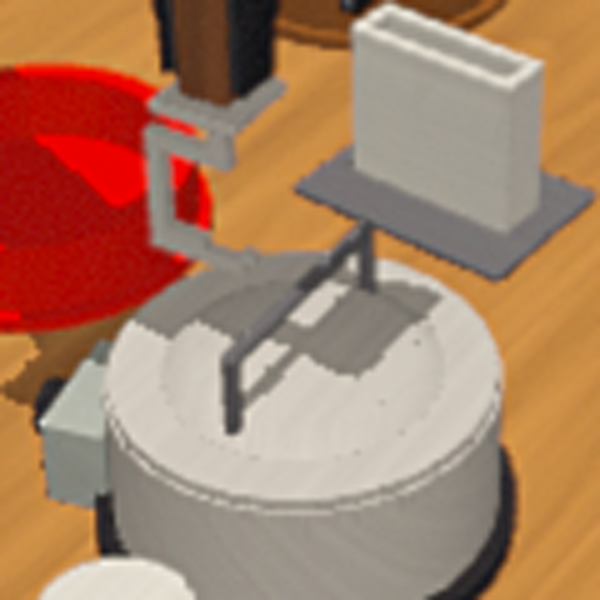

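The hook stands at bar side, its prong tip at crop (255,255), below the bar's level (bar from (232,355) to (370,228)) and above the dome. Next I'll slide it under.

jog_arm(rows="0.1 1.8 0.1 0 0 0 0.9; 0.1 1.8 0 0 0 0 0.9; 0 1.6 0 0 0 0 0.9; 0 0 0 0 0 0 0.9; 0 0 0 0 0 0 0.9")

```text
time: 6.9
position: [0.5479, -0.2062, 0.1912]
tool_rot: [2.111, 2.324, -0.0]
ft_force: [0.7, -1.1, -2.2]
grip_width: 0.27
grip_force: 39.9
```

jog_arm(rows="0 0 -0.4 0 0 0 0.9; 0 0 -0.2 0 0 0 0.9; 0 0 0 0 0 0 0.9")

```text
time: 7.28
position: [0.5481, -0.2065, 0.1981]
tool_rot: [2.11, 2.322, 0.0]
ft_force: [-0.6, 0.5, -1.8]
grip_width: 0.272
grip_force: 39.9
```

```bash
python3 - <<'E'
from h import *
info()
E
```

```text
t 7.275 p [ 0.5481 -0.2065  0.1981] s,t(mm) 1.5 25.5 zo 0.1096 yaw 5.5 F [-0.58  0.51 -1.77] M [-0.    -0.063 -0.035] g 0.272 39.9
```

```bash
cat >> h.py <<'E'
def avg(n=8):
    a=[]
    for i in range(n):
        imaging.get_image('top'); s=ctrl.get_state(); a.append([*s['ft_force'],*s['torque'],*(1000*np.array(s['position']))])
    a=np.array(a); print('avg',a.mean(0).round(3),'sd',a.std(0)[:3].round(2)); info()
E
python3 -c "
from h import *
avg(8)"
```

```text
avg [ 8.60000e-02 -9.20000e-02 -2.02200e+00  6.00000e-03 -1.35000e-01
  4.00000e-03  5.48016e+02 -2.06288e+02  1.97592e+02] sd [0.37 0.4  0.44]
t 7.675 p [ 0.5481 -0.2062  0.1975] s,t(mm) 1.5 25.7 zo 0.109 yaw 5.5 F [-0.35 -0.16 -2.48] M [ 0.064 -0.174  0.032] g 0.273 39.9
```

jog_arm(rows="0 0 -0.3 0 0 0 0.9; 0 0 -0.2 0 0 0 0.9; 0 0 0 0 0 0 0.9; 0 0 0 0 0 0 0.9")

```text
time: 8.18
position: [0.5481, -0.2063, 0.2026]
tool_rot: [2.11, 2.323, 0.0]
ft_force: [-0.2, 0.7, -2.4]
grip_width: 0.272
grip_force: 39.9
```

jog_arm(rows="0 0 -0.2 0 0 0 0.9; 0 0 0 0 0 0 0.9; 0 0 0 0 0 0 0.9")

```text
time: 8.55
position: [0.5476, -0.2062, 0.2038]
tool_rot: [2.111, 2.324, -0.001]
ft_force: [0.7, -0.3, -5.8]
grip_width: 0.266
grip_force: 39.9
```

```bash
python3 -c "
from h import *
avg(8)"
```

```text
avg [-2.08000e-01 -2.32000e-01 -6.54300e+00 -1.30000e-02 -1.18000e-01
 -1.80000e-02  5.47855e+02 -2.06159e+02  2.04159e+02] sd [0.54 0.52 0.46]
t 8.95 p [ 0.548  -0.2062  0.2044] s,t(mm) 1.5 25.8 zo 0.1159 yaw 5.5 F [-0.07 -0.56 -6.42] M [-0.035 -0.183 -0.073] g 0.274 39.9
```

jog_arm(rows="0 0 -0.15 0 0 0 0.9; 0 0 0 0 0 0 0.9; 0 0 0 0 0 0 0.9")

```text
time: 9.32
position: [0.5481, -0.2062, 0.2061]
tool_rot: [2.11, 2.323, 0.0]
ft_force: [0.1, 0.4, -6.8]
grip_width: 0.274
grip_force: 39.9
```

```bash
python3 -c "
from h import *
avg(10)"
```

```text
avg [-1.90000e-01  9.50000e-02 -6.49100e+00 -5.00000e-03 -1.03000e-01
  4.00000e-03  5.48072e+02 -2.06225e+02  2.06047e+02] sd [0.49 0.52 0.4 ]
t 9.825 p [ 0.5481 -0.2062  0.206 ] s,t(mm) 1.6 25.7 zo 0.1175 yaw 5.5 F [ 0.41 -0.08 -6.46] M [-0.007 -0.097  0.054] g 0.272 39.9
```

jog_arm(rows="0 0 0.4 0 0 0 0.9; 0 0 0.6 0 0 0 0.9; 2.5 0 0 0 0 0 0.9; 2.5 0 0 0 0 0 0.9; 0 0 0 0 0 0 0.9")

```text
time: 10.45
position: [0.5433, -0.1554, 0.1967]
tool_rot: [2.105, 2.325, -0.002]
ft_force: [-0.4, -3.6, -3.9]
grip_width: 0.274
grip_force: 40.0
```

I sent that shift the wrong way: tool +x is world +y, so the hook went toward the +y leg. I'll look before moving anything.

```bash
python3 - <<'E'
from h import *
d=grab('scene'); im=d['img'][190:310,190:310]; t=grab('top')['img'][160:235,310:390]
a=cv2.resize(im,(400,400),interpolation=cv2.INTER_CUBIC);b=cv2.resize(t,(400,375),interpolation=cv2.INTER_CUBIC); b=cv2.copyMakeBorder(b,0,25,0,0,0)
cv2.imwrite('pics/s3.png',np.hstack([a,b])); info()
E
```

```text
t 10.55 p [ 0.5433 -0.1571  0.1961] s,t(mm) 1.5 75.1 zo 0.1076 yaw 5.5 F [-0.51 -4.35 -3.53] M [-1.311 -0.117 -0.047] g 0.273 40.0
```

View pics/s3.png

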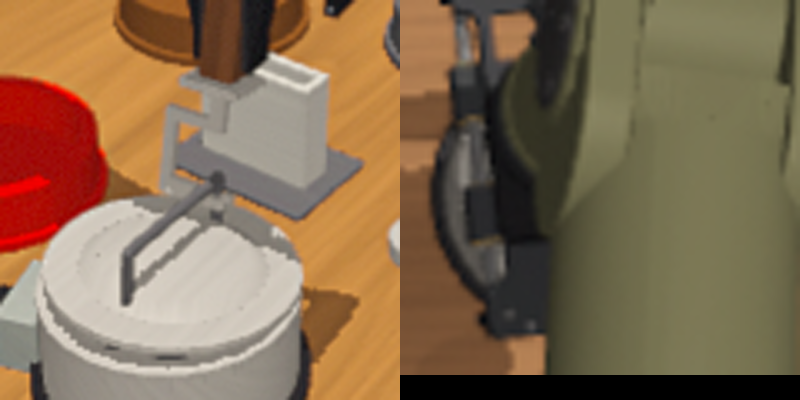

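The right half is blocked by the arm. In the scene half, the lid has been pushed a few mm toward +y. Its -y side is slightly raised, with a rim gap at (140,350), so it's tipped by roughly 3 degrees. The lifter leans a little, with the hook against the +y leg at (215,190). I'll back off gently along -y.

jog_arm(rows="-0.5 0 0 0 0 0 0.9; -0.5 0 0 0 0 0 0.9; -0.5 0 0 0 0 0 0.9; -0.5 0 0 0 0 0 0.9; 0 0 0 0 0 0 0.9")

```text
time: 11.18
position: [0.5452, -0.1769, 0.1959]
tool_rot: [2.112, 2.323, 0.0]
ft_force: [0.6, 0.2, -2.1]
grip_width: 0.274
grip_force: 40.0
```

jog_arm(rows="-0.7 0 0 0 0 0 0.9; -0.7 0 0 0 0 0 0.9; -0.7 0 0 0 0 0 0.9; -0.7 0 0 0 0 0 0.9; 0 0 0 0 0 0 0.9")

```text
time: 11.8
position: [0.5478, -0.2052, 0.1959]
tool_rot: [2.112, 2.322, -0.0]
ft_force: [1.0, 0.6, -2.7]
grip_width: 0.272
grip_force: 40.0
```

```bash
python3 - <<'E'
from h import *
info()
d=grab('scene'); im=d['img'][180:300,180:300]
cv2.imwrite('pics/s4.png',cv2.resize(im,(600,600),interpolation=cv2.INTER_CUBIC))
E
```

```text
t 11.8 p [ 0.5478 -0.2052  0.1959] s,t(mm) 1.4 26.8 zo 0.1074 yaw 5.4 F [ 0.97  0.58 -2.69] M [-0.041 -0.109 -0.02 ] g 0.272 40.0
```

View pics/s4.png

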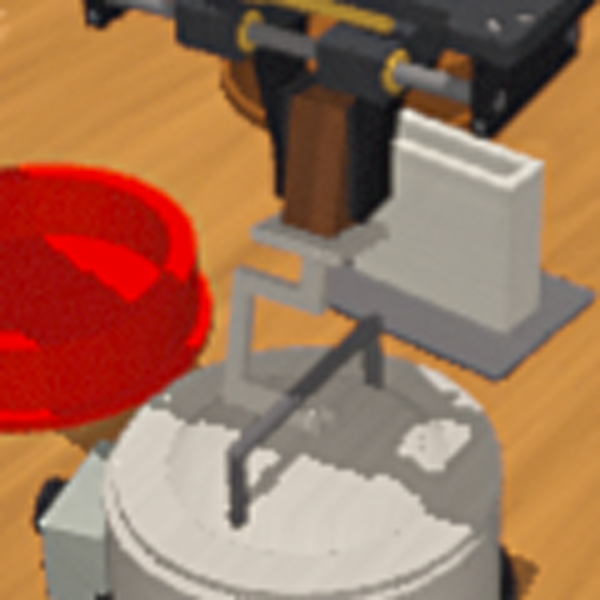

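The lid lies flush again, shifted about 3 mm toward +y (bar ends at crop (378,322) and (237,453)). The lifter has swung about 12° in the pads, with its hook toward -y. I'll tilt the tool to bring the lifter upright again and check it numerically.

jog_arm(rows="0 0 0.3 0 0 0 0.9; 0 0 0 0 0.1 0 0.9; 0 0 0 0 0.11 0 0.9; 0 0 0 0 0 0 0.9", force=60)

```text
time: 12.35
position: [0.5472, -0.2072, 0.1918]
tool_rot: [-2.01, -2.202, -0.209]
ft_force: [0.5, -0.1, -2.5]
grip_width: 0.269
grip_force: 60.0
```

```bash
python3 - <<'E'
from h import *
info()
d=grab('scene','s5.png'); b=cv2.imread('pics/s1.png')
print(R.from_rotvec(ctrl.get_state()['tool_rot']).as_matrix().round(3))
for n,im,roi in (('ref',b,(245,150,300,205)),('now',d['img'],(215,215,275,275))):
    hsv=cv2.cvtColor(im,cv2.COLOR_BGR2HSV); x0,y0,x1,y1=roi
    m=((hsv[...,1]<75)&(hsv[...,2]>90))[y0:y1,x0:x1]
    print(n); print('\n'.join(''.join('#' if q else '.' for q in r) for r in m[::1]))
E
```

```text
t 12.35 p [ 0.5472 -0.2072  0.1918] s,t(mm) 0.6 24.8 zo 0.1033 yaw 5.2 F [ 0.48 -0.13 -2.47] M [-0.407 -0.11  -0.02 ] g 0.269 60.0
[[-0.092  0.996 -0.018]
 [ 0.974  0.094  0.205]
 [ 0.206  0.001 -0.979]]
ref
.......................................................
.......................................................
.......................................................
.......................................................
.......................................................
.......................................................
.......................................................
.......................................................
.......................................................
.......................................................
.......................................................
.................##.............###....................
...............####............######..................
..............########.......########..................
..............###########..########....................
..............####################..................
[... 5151 characters left out ...]
#############################
################.....#######################################
###############.....########################################
##############.....#########################################
#############.....##########################################
############.....###########################################
###########.....############################################
###########....#############################################
###########...##############################################
###########...##############################################
###########...##############################################
###########...##############################################
```

jog_arm(rows="-1.4 0 -0.29 0 0 0 0.9; -1.4 0 -0.29 0 0 0 0.9; -1.4 0 -0.29 0 0 0 0.9; 0 0 0 0 0 0 0.9; 0 0 0 0 0 0 0.9")

```text
time: 13.02
position: [0.5521, -0.2465, 0.1928]
tool_rot: [-2.004, -2.207, -0.212]
ft_force: [0.7, 0.8, -1.7]
grip_width: 0.269
grip_force: 60.0
```

```bash
cat >> h.py <<'E'
PIV=.1075
BAR2=BAR+.0035*Vv
def hook():
    s=ctrl.get_state(); m=R.from_rotvec(s['tool_rot']).as_matrix(); o=np.array(s['position'])-.019*m[:,2]-[0,0,PIV]
    q=o[:2]-BAR2; print('hook',o.round(4),'s,t',(1000*q@U).round(1),(1000*q@Vv).round(1)); return o,m
E
python3 -c "
from h import *
avg(8);hook()"
```

```text
avg [-1.42000e-01 -2.80000e-02 -1.72300e+00 -3.37000e-01 -1.41000e-01
 -1.00000e-02  5.52113e+02 -2.46406e+02  1.92970e+02] sd [0.37 0.42 0.35]
t 13.425 p [ 0.552  -0.2467  0.193 ] s,t(mm) 1.6 -15.0 zo 0.1045 yaw 5.5 F [-0.43 -0.04 -1.22] M [-0.289 -0.128 -0.006] g 0.271 60.0
hook [ 0.5524 -0.2506  0.104 ] s,t 1.6 -22.4
```

jog_arm(rows="0.1 0 -0.49 0 0 0 0.9; 0.1 0 -0.49 0 0 0 0.9; 0.06 0 -0.29 0 0 0 0.9; 0 0 0 0 0 0 0.9; 0 0 0 0 0 0 0.9")

```text
time: 14.05
position: [0.5519, -0.2471, 0.2054]
tool_rot: [-2.004, -2.207, -0.211]
ft_force: [-0.3, -0.1, -4.0]
grip_width: 0.273
grip_force: 60.0
```

```bash
python3 -c "
from h import *
avg(6);hook()"
```

```text
avg [ 9.80000e-02 -1.71000e-01 -4.47800e+00 -3.74000e-01 -1.85000e-01
  1.20000e-02  5.51865e+02 -2.47072e+02  2.05565e+02] sd [0.54 0.31 0.52]
t 14.35 p [ 0.5519 -0.247   0.2057] s,t(mm) 1.4 -15.2 zo 0.1172 yaw 5.5 F [-0.31 -0.41 -4.39] M [-0.336 -0.16   0.042] g 0.271 60.0
hook [ 0.5522 -0.2509  0.1168] s,t 1.4 -22.7
```

jog_arm(rows="-0.1 0 0.49 0 0 0 0.9; -0.1 0 0.49 0 0 0 0.9; 1.43 0 0.3 0 0 0 0.9; 1.43 0 0.3 0 0 0 0.9; 1.43 0 0.3 0 0 0 0.9")

```text
time: 14.98
position: [0.5479, -0.2014, 0.1963]
tool_rot: [-2.003, -2.209, -0.212]
ft_force: [1.1, 0.3, -2.2]
grip_width: 0.271
grip_force: 60.0
```

jog_arm(rows="0 0 0 0 0 0 0.9; 0 0 0 0 0 0 0.9; 0.1 0 -0.49 0 0 0 0.9; 0 0 0 0 0 0 0.9; 0 0 0 0 0 0 0.9")

```text
time: 15.6
position: [0.5478, -0.2037, 0.2009]
tool_rot: [-2.005, -2.207, -0.212]
ft_force: [0.6, -0.1, -1.5]
grip_width: 0.275
grip_force: 60.0
```

```bash
python3 -c "
from h import *
info();hook();grab('scene','ref.png')"
```

```text
t 15.6 p [ 0.5478 -0.2037  0.2009] s,t(mm) 1.6 28.3 zo 0.1124 yaw 5.5 F [ 0.56 -0.14 -1.53] M [-0.34  -0.186  0.039] g 0.275 60.0
hook [ 0.5482 -0.2076  0.112 ] s,t 1.5 20.8
```

jog_arm(rows="0.06 0 -0.29 0 0 0 0.9; 0.04 0 -0.2 0 0 0 0.9; 0.03 0 -0.15 0 0 0 0.9; 0 0 0 0 0 0 0.9; 0 0 0 0 0 0 0.9")

```text
time: 16.27
position: [0.5476, -0.2034, 0.2071]
tool_rot: [-2.004, -2.207, -0.211]
ft_force: [-0.1, 0.5, -5.8]
grip_width: 0.271
grip_force: 60.0
```

```bash
cat >> h.py <<'E'
def track(name,pts=((228,272),(256,248),(207,285),(240,300),(272,290))):
    a=cv2.imread('pics/ref.png'); d=grab('scene',name); b=d['img']; ga,gb=[cv2.cvtColor(q,cv2.COLOR_BGR2GRAY) for q in (a,b)]
    p=np.array(pts,np.float32)[:,None]
    q,ok,e=cv2.calcOpticalFlowPyrLK(ga,gb,p,None,winSize=(9,9),maxLevel=2)
    print('flow',(q-p)[:,0].round(2).tolist(),ok.ravel(),e.ravel().round(1))
    o=np.array([*BAR2,.1]);print('px per mm up',(proj(d,o+[0,0,.01])-proj(d,o))/10)
    A,B=[cv2.resize(x[200:320,185:305],(400,400),interpolation=cv2.INTER_CUBIC) for x in (a,b)]
    cv2.imwrite('pics/cmp_'+name,np.hstack([A,B]))
E
python3 -c "
from h import *
track('l1.png');avg(8);hook()"
```

```text
flow [[-0.30000001192092896, -1.659999966621399], [0.029999999329447746, -0.05000000074505806], [0.38999998569488525, -0.49000000953674316], [-0.05999999865889549, -0.4000000059604645], [-0.07999999821186066, 0.019999999552965164]] [1 1 1 1 1] [ 2.9  4.1  1.6 17.   2.6]
px per mm up [-0.01102568 -0.38971612]
avg [ 2.10000e-02  5.25000e-01 -6.35700e+00 -4.43000e-01 -1.35000e-01
 -5.00000e-03  5.47759e+02 -2.03414e+02  2.07342e+02] sd [0.44 0.57 0.54]
t 16.725 p [ 0.5478 -0.2035  0.2074] s,t(mm) 1.5 28.5 zo 0.1189 yaw 5.5 F [-0.47  0.65 -6.06] M [-0.489 -0.172 -0.054] g 0.268 60.0
hook [ 0.5481 -0.2074  0.1185] s,t 1.5 21.1
```

View pics/cmp_l1.png

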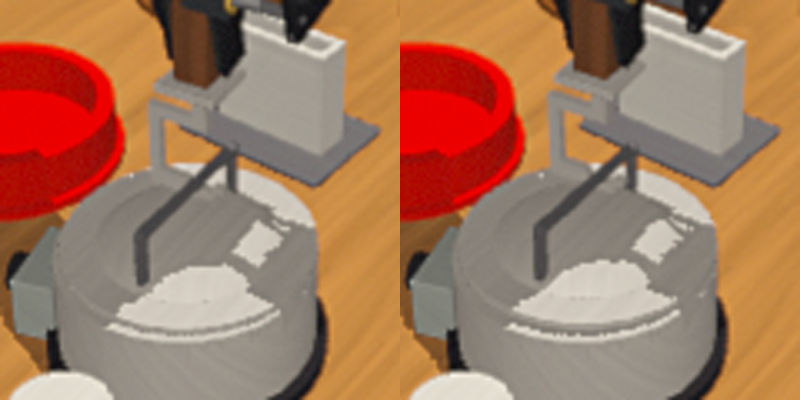

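The -y bar end rose about 4 mm while the +y end stayed put, so the heavy side is +y, beyond the hook. I'll lower and shift about 8.5 mm toward +y.

jog_arm(rows="-0.06 0 0.29 0 0 0 0.9; -0.08 0 0.39 0 0 0 0.9; 0.83 0 0.18 0 0 0 0.9; 0 0 0 0 0 0 0.9; 0.06 0 -0.29 0 0 0 0.9")

```text
time: 17.35
position: [0.547, -0.1947, 0.2036]
tool_rot: [-2.004, -2.208, -0.211]
ft_force: [-0.6, 0.3, -1.9]
grip_width: 0.272
grip_force: 60.0
```

jog_arm(rows="0.04 0 -0.2 0 0 0 0.9; 0.04 0 -0.2 0 0 0 0.9; 0 0 0 0 0 0 0.9; 0 0 0 0 0 0 0.9")

```text
time: 17.85
position: [0.5467, -0.195, 0.2071]
tool_rot: [-2.004, -2.207, -0.211]
ft_force: [-0.1, 0.3, -6.9]
grip_width: 0.271
grip_force: 60.0
```

```bash
python3 -c "
from h import *
track('l2.png');avg(8);hook()"
```

```text
flow [[-0.029999999329447746, -0.9700000286102295], [-0.27000001072883606, -0.27000001072883606], [-0.05999999865889549, -0.6899999976158142], [1.690000057220459, -0.23999999463558197], [3.3499999046325684, -2.130000114440918]] [1 1 1 1 1] [ 1.2  9.5  1.4 10.9  7.7]
px per mm up [-0.01102568 -0.38971612]
avg [-9.40000e-02 -1.65000e-01 -6.87900e+00 -5.13000e-01 -1.56000e-01
  1.00000e-02  5.46941e+02 -1.94980e+02  2.07376e+02] sd [0.34 0.77 0.64]
t 18.3 p [ 0.547  -0.195   0.2075] s,t(mm) 1.6 37.0 zo 0.119 yaw 5.5 F [-0.15  1.05 -6.64] M [-0.483 -0.151  0.005] g 0.273 60.0
hook [ 0.5474 -0.1989  0.1186] s,t 1.5 29.6
```

jog_arm(rows="0.04 0 -0.2 0 0 0 0.9; 0.04 0 -0.2 0 0 0 0.9; 0 0 0 0 0 0 0.9; 0 0 0 0 0 0 0.9")

```text
time: 18.8
position: [0.547, -0.195, 0.2116]
tool_rot: [-2.004, -2.207, -0.211]
ft_force: [-0.6, -0.8, -6.5]
grip_width: 0.268
grip_force: 60.0
```

```bash
python3 - <<'E'
from h import *
track('l3.png',((228,272),(228,276),(227,268),(256,248),(254,249),(250,249),(256,253),(238,260)));hook();info()
b=cv2.imread('pics/l3.png');a=cv2.imread('pics/ref.png')
# dark bar pixels: fit line through bar in ref and now
for n,im in(('ref',a),('l3',b)):
    g=cv2.cvtColor(im,cv2.COLOR_BGR2GRAY).astype(float)
    out=[]
    for c in range(230,256,4):
        col=g[235:275,c]; out.append((c,235+int(col.argmin()),int(col.min())))
    print(n,out)
E
```

```text
flow [[-0.07999999821186066, -2.869999885559082], [-0.019999999552965164, 0.33000001311302185], [-0.019999999552965164, -2.8299999237060547], [-0.2800000011920929, -1.409999966621399], [-0.3400000035762787, -1.9199999570846558], [0.029999999329447746, -2.1700000762939453], [-0.23999999463558197, -2.1700000762939453], [3.4100000858306885, -5.809999942779541]] [1 1 1 1 1 1 1 1] [ 2.   5.2  2.  15.6 19.5 17.7 16.5  4.2]
px per mm up [-0.01102568 -0.38971612]
hook [ 0.5473 -0.1989  0.1226] s,t 1.5 29.6
t 18.85 p [ 0.5469 -0.195   0.2115] s,t(mm) 1.5 37.0 zo 0.123 yaw 5.5 F [-0.66 -0.42 -6.95] M [-0.496 -0.147  0.017] g 0.272 60.0
ref [(230, 266, 66), (234, 263, 68), (238, 259, 68), (242, 255, 65), (246, 252, 59), (250, 247, 66), (254, 246, 67)]
l3 [(230, 263, 65), (234, 261, 67), (238, 257, 67), (242, 252, 67), (246, 249, 65), (250, 246, 63), (254, 242, 66)]
```

jog_arm(rows="0.1 0 -0.49 0 0 0 0.9; 0.1 0 -0.49 0 0 0 0.9; 0 0 0 0 0 0 0.9; 0 0 0 0 0 0 0.9")

```text
time: 19.35
position: [0.547, -0.1951, 0.2216]
tool_rot: [-2.005, -2.207, -0.211]
ft_force: [-0.4, -0.1, -6.7]
grip_width: 0.271
grip_force: 60.0
```

```bash
cat >> h.py <<'E'
def barline(name):
    for n in ('ref.png',name):
        g=cv2.cvtColor(cv2.imread('pics/'+n),cv2.COLOR_BGR2GRAY).astype(float); P=[]
        for c in range(230,255):
            col=g[225:275,c]; w=np.clip(95-col,0,None); k=int(col.argmin()); sl=slice(max(k-3,0),k+4)
            P.append((c,225+(w[sl]*np.arange(50)[sl]).sum()/w[sl].sum()))
        P=np.array(P); f=np.polyfit(P[:,0],P[:,1],1); r=P[:,1]-np.polyval(f,P[:,0]); k=abs(r)<1.2; f=np.polyfit(P[k,0],P[k,1],1)
        print(n,'slope',f[0].round(3),'y230',np.polyval(f,230).round(2),'y254',np.polyval(f,254).round(2),k.sum())
E
python3 - <<'E'
from h import *
barline('l1.png');barline('l3.png');
track('l4.png');barline('l4.png');hook();info()
E
```

```text
ref.png slope -0.951 y230 267.08 y254 244.25 23
l1.png slope -0.885 y230 265.28 y254 244.03 24
ref.png slope -0.951 y230 267.08 y254 244.25 23
l3.png slope -0.922 y230 264.19 y254 242.07 25
flow [[-0.28999999165534973, -6.690000057220459], [-0.05999999865889549, -5.059999942779541], [-0.5400000214576721, 1.8600000143051147], [-16.829999923706055, -13.050000190734863], [-9.600000381469727, 12.489999771118164]] [1 1 1 1 1] [ 2.7 17.4  5.  23.6 15.3]
px per mm up [-0.01102568 -0.38971612]
ref.png slope -0.951 y230 267.08 y254 244.25 23
l4.png slope -0.912 y230 259.95 y254 238.06 24
hook [ 0.5473 -0.199   0.1326] s,t 1.4 29.5
t 19.4 p [ 0.5469 -0.1951  0.2215] s,t(mm) 1.5 37.0 zo 0.133 yaw 5.5 F [-0.12 -0.16 -7.6 ] M [-0.54  -0.108  0.067] g 0.273 60.0
```

The lid hangs level. I'll lift it further and re-measure the rest and lid in the first top picture, using the proper half-circles.

jog_arm(rows="0.16 0 -0.78 0 0 0 0.9; 0.2 0 -0.98 0 0 0 0.9; 0.2 0 -0.98 0 0 0 0.9; 0.16 0 -0.78 0 0 0 0.9; 0 0 0 0 0 0 0.9")

```text
time: 20.02
position: [0.5474, -0.1955, 0.2586]
tool_rot: [-2.005, -2.209, -0.212]
ft_force: [-0.2, -0.1, -6.2]
grip_width: 0.27
grip_force: 60.0
```

```bash
cat > m.py <<'E'
from h import *
from scipy.optimize import least_squares
def halfit(d,im,cond,roi,z,r,side,name,ref,span=65):
    hsv=cv2.cvtColor(im,cv2.COLOR_BGR2HSV).astype(int); m=np.zeros(im.shape[:2],np.uint8); a,b,c,e=roi
    m[c:e,a:b]=cond(hsv[...,0],hsv[...,1],hsv[...,2])[c:e,a:b]; m=cv2.morphologyEx(m,cv2.MORPH_OPEN,np.ones((3,3),np.uint8))
    c=max(cv2.findContours(m,0,1)[0],key=cv2.contourArea); h=cv2.findContours(cv2.drawContours(np.zeros_like(m),[cv2.convexHull(c)],-1,1,-1),0,1)[0][0][:,0].astype(float)
    P=np.array([onz(d,u,v,z)[:2] for u,v in h]); ctr=np.array(ref)
    out=ctr-np.array(d['origin'])[:2]; out=side*out/np.linalg.norm(out)
    for _ in range(4):
        q=P-ctr; k=(q@out)/np.linalg.norm(q,axis=1)>np.cos(np.radians(span))
        s=least_squares(lambda c:np.linalg.norm(P[k]-c,axis=1)-r,ctr,loss='soft_l1',f_scale=.001); ctr=s.x
    print(name,ctr.round(4),'n',k.sum(),'rms',np.sqrt(((np.linalg.norm(P[k]-ctr,axis=1)-r)**2).mean()).round(4)); return ctr
E
python3 - <<'E'
from m import *
info();hook()
d=grab('top'); im0=cv2.imread('pics/top0.png')
dark=lambda H,S,V:S<70
halfit(d,im0,dark,(158,226,172,242),.045,.082,1,'rest rim',(.526,.248))
halfit(d,im0,dark,(158,226,172,242),.006,.088,-1,'rest foot',(.526,.248))
halfit(d,im0,lambda H,S,V:(S<60)&(V>150),(312,384,165,222),.081,.080,1,'lid',(.55,-.233))
halfit(d,im0,lambda H,S,V:(S<60)&(V>150),(312,384,165,222),.081,.080,1,'lid wide',(.55,-.233),100)
E
```

```text
t 20.025 p [ 0.5474 -0.1955  0.2586] s,t(mm) 1.9 36.5 zo 0.1701 yaw 5.5 F [-0.19 -0.11 -6.17] M [-0.568 -0.138 -0.005] g 0.27 60.0
hook [ 0.5477 -0.1994  0.1697] s,t 1.9 29.1
rest rim [0.5284 0.2509] n 55 rms 0.0011
rest foot [0.53   0.2546] n 57 rms 0.0009
lid [ 0.5526 -0.2326] n 54 rms 0.0008
lid wide [ 0.5522 -0.2329] n 83 rms 0.0016
```

jog_arm(rows="0.3 0.02 0.06 0 0 0 0.9; 0.6 0.03 0.13 0 0 0 0.9; 0.9 0.05 0.19 0 0 0 0.9; 1.2 0.06 0.25 0 0 0 0.9; 1.5 0.08 0.32 0 0 0 0.9")

```text
time: 20.7
position: [0.5448, -0.1481, 0.2575]
tool_rot: [-2.004, -2.207, -0.211]
ft_force: [-0.3, 0.4, -6.5]
grip_width: 0.271
grip_force: 60.0
```

jog_arm(rows="1.9 0.1 0.4 0 0 0 0.9; 1.9 0.1 0.4 0 0 0 0.9; 1.9 0.1 0.4 0 0 0 0.9; 1.9 0.1 0.4 0 0 0 0.9; 1.9 0.1 0.4 0 0 0 0.9")

```text
time: 21.32
position: [0.5405, -0.0508, 0.2576]
tool_rot: [-2.004, -2.208, -0.211]
ft_force: [-0.2, -1.2, -7.5]
grip_width: 0.27
grip_force: 60.0
```

jog_arm(rows="1.9 0.1 0.4 0 0 0 0.9; 1.9 0.1 0.4 0 0 0 0.9; 1.9 0.1 0.4 0 0 0 0.9; 1.9 0.1 0.4 0 0 0 0.9; 1.9 0.1 0.4 0 0 0 0.9")

```text
time: 21.95
position: [0.5362, 0.0462, 0.2577]
tool_rot: [-2.004, -2.207, -0.212]
ft_force: [1.0, 0.0, -6.8]
grip_width: 0.268
grip_force: 60.0
```

jog_arm(rows="1.9 0.1 0.4 0 0 0 0.9; 1.9 0.1 0.4 0 0 0 0.9; 1.9 0.1 0.4 0 0 0 0.9; 1.9 0.1 0.4 0 0 0 0.9; 1.9 0.1 0.4 0 0 0 0.9")

```text
time: 22.58
position: [0.5318, 0.1432, 0.2577]
tool_rot: [-2.005, -2.207, -0.211]
ft_force: [0.4, 1.0, -6.5]
grip_width: 0.271
grip_force: 60.0
```

```bash
python3 - <<'E'
from m import *
o,m=hook();info();print(ctrl.get_state()['joint_positions'].round(2))
t=np.array([.528,.2525])+.0015*U+.0293*Vv; D=np.append(t-o[:2],0);print('remaining',D,'tool',m.T@D*100,'dz to .17',m.T@[0,0,.17-o[2]]*100)
E
```

```text
hook [0.5321 0.1393 0.1688] s,t 18.8 367.7
t 22.575 p [0.5318 0.1432 0.2577] s,t(mm) 18.8 375.2 zo 0.1692 yaw 5.5 F [ 0.36  0.99 -6.45] M [-0.534 -0.148 -0.014] g 0.271 60.0
[ 0.52  0.13 -0.76  1.66 -0.12  1.36 -0.11]
remaining [-0.00544711  0.14247104  0.        ] tool [13.92656186  0.82177481  2.94146786] dz to .17 [ 0.02512367  0.00023256 -0.11901454]
```

jog_arm(rows="1.9 0.11 0.4 0 0 0 0.9; 1.9 0.11 0.4 0 0 0 0.9; 1.9 0.11 0.4 0 0 0 0.9; 1.9 0.11 0.4 0 0 0 0.9; 1.9 0.11 0.4 0 0 0 0.9")

```text
time: 23.2
position: [0.5278, 0.2403, 0.2577]
tool_rot: [-2.004, -2.207, -0.211]
ft_force: [-0.3, 0.6, -6.7]
grip_width: 0.272
grip_force: 60.0
```

jog_arm(rows="1.5 0.09 0.32 0 0 0 0.9; 1.2 0.07 0.25 0 0 0 0.9; 0.9 0.05 0.19 0 0 0 0.9; 0.6 0.04 0.13 0 0 0 0.9; 0.2 0.01 0.04 0 0 0 0.9")

```text
time: 23.82
position: [0.5264, 0.2844, 0.2577]
tool_rot: [-2.004, -2.207, -0.211]
ft_force: [0.5, 0.9, -6.9]
grip_width: 0.269
grip_force: 60.0
```

jog_arm(rows="-0.2 0 0.98 0 0 0 0.9; -0.3 0 1.47 0 0 0 0.9; -0.2 0 0.98 0 0 0 0.9; -0.1 0 0.49 0 0 0 0.9; 0 0 0 0 0 0 0.9")

```text
time: 24.45
position: [0.5263, 0.2843, 0.2173]
tool_rot: [-2.004, -2.207, -0.211]
ft_force: [-0.5, 0.0, -5.9]
grip_width: 0.273
grip_force: 60.0
```

```bash
python3 - <<'E'
from m import *
o,m=hook();info()
d=grab('scene','p1.png');lc=o[:2]-.0015*U-.0293*Vv;zl=o[2]-.04
print('lid centre est',lc,zl,'px',proj(d,[*lc,zl]),'rest px',proj(d,[.528,.2525,.045]),'flange x edges',proj(d,[lc[0]+.08,lc[1],zl]),proj(d,[lc[0],lc[1]-.08,zl]))
im=d['img'][140:240,280:400]; cv2.imwrite('pics/p1c.png',cv2.resize(im,None,fx=6,fy=6,interpolation=cv2.INTER_CUBIC))
E
```

```text
hook [0.5266 0.2804 0.1284] s,t 26.8 508.7
t 24.45 p [0.5263 0.2843 0.2173] s,t(mm) 26.8 516.1 zo 0.1288 yaw 5.5 F [-0.51  0.01 -5.92] M [-0.476 -0.141  0.013] g 0.273 60.0
lid centre est [0.52792169 0.25110669] 0.08835224061993471 px [337.13170341 176.07868206] rest px [336.0517838  189.31842306] flange x edges [363.19966677 183.91527245] [323.73418583 187.28139102]
```

View pics/p1c.png

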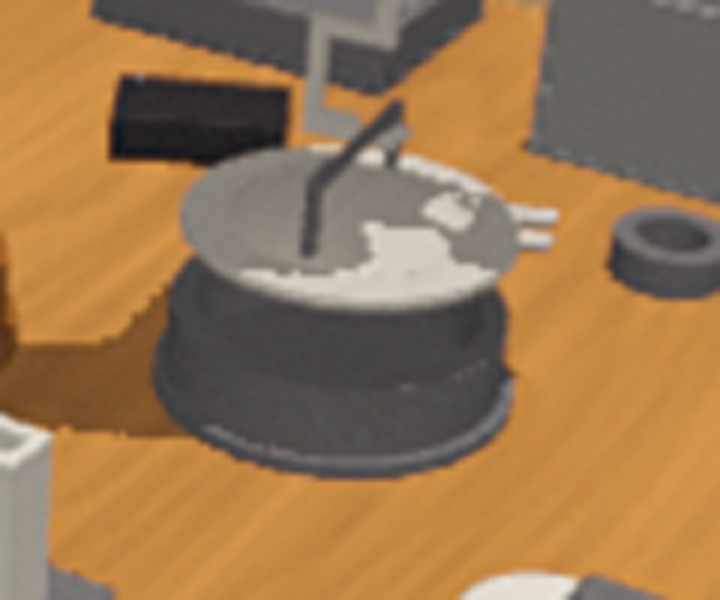

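The lid hangs level over the rest. The lid spans crop x 182–520, and the ring's wall spans 165–508 with its foot at 153–515. The lid looks a couple of mm too far right, so I'll compare with the predicted outlines.

```bash
python3 - <<'E'
from m import *
d=grab('scene'); im=d['img']; th=np.linspace(0,2*np.pi,181)
o,m=hook();lc=o[:2]-.0015*U-.0293*Vv;zl=o[2]-.04
def ext(c,r,zs): 
    P=np.array([proj(d,[c[0]+r*np.cos(t),c[1]+r*np.sin(t),z]) for z in zs for t in th]); return P.min(0).round(2),P.max(0).round(2)
print('lid pred',ext(lc,.08,(zl,zl+.006)));print('rim pred',ext((.528,.2525),.082,(.045,.03)),'foot',ext((.528,.2525),.088,(0,.008)))
hsv=cv2.cvtColor(im,cv2.COLOR_BGR2HSV)
# wood mask = saturated; non-wood row extents
nw=(hsv[...,1]<90)
for y in range(166,222,3):
    r=np.where(nw[y,295:385])[0]+295
    L=[ (int(g[0]),int(g[-1])) for g in np.split(r,np.where(np.diff(r)>1)[0]+1) if len(g)>8]; print(y,L,end=' ')
print()
lit=lambda v:int(v)
for x in (325,337,350): print(x,[int(v) for v in hsv[186:222,x,2]])
o0=np.array([.528,.2525,.045]);print('px/mm x',(proj(d,o0+[.01,0,0])-proj(d,o0))/10,'y',(proj(d,o0+[0,.01,0])-proj(d,o0))/10)
t=grab('top'); im=t['img']; hs=cv2.cvtColor(im,cv2.COLOR_BGR2HSV)
print('\n'.join(''.join('#' if a<70 and v>120 else ('o' if a<70 else '.') for a,v in zip(hs[y,150:235,1],hs[y,150:235,2])) for y in range(170,245,2)))
E
```

```text
hook [0.527  0.2808 0.1292] s,t 27.3 509.0
lid pred (array([308.99, 161.49]), array([366.17, 189.64]))
rim pred (array([307.23, 176.09]), array([364.8, 208.7])) foot (array([304.63, 185.88]), array([365.36, 219.1 ]))
166 [(312, 351), (372, 384)] 169 [(314, 358)] 172 [(311, 362)] 175 [(310, 372)] 178 [(311, 368)] 181 [(312, 370)] 184 [(311, 364)] 187 [(309, 362)] 190 [(308, 363)] 193 [(308, 363)] 196 [(307, 363)] 199 [(306, 363)] 202 [(306, 364)] 205 [(306, 365)] 208 [(308, 364)] 211 [(311, 362)] 214 [(316, 359)] 217 [(323, 353)] 220 [] 
325 [213, 177, 143, 100, 77, 71, 72, 69, 70, 71, 71, 71, 71, 70, 68, 72, 72, 79, 78, 79, 78, 79, 77, 78, 77, 79, 79, 80, 101, 113, 83, 80, 161, 200, 201, 201]
337 [212, 210, 211, 186, 164, 104, 68, 69, 73, 70, 71, 71, 71, 70, 69, 69, 69, 70, 73, 79, 79, 79, 79, 82, 80, 80, 80, 83, 82, 85, 106, 103, 82, 94, 195, 200]
350 [206, 210, 212, 175, 149, 98, 69, 71, 70, 73, 70, 70, 72, 74, 71, 71, 67, 70, 75, 77, 78, 77, 78, 80, 79, 80, 79, 78, 83, 117, 105, 82, 116, 198, 204, 201]
px/mm x [0.31219837 0.09830514] y [ 0.15688453 -0.13790905]
...................
[... 2548 characters left out ...]
............
.ooo#oooooooo........................................................................
.oooooooooooo........................................................................
..ooooooooo..........................................................................
.....................................................................................
.....................................................................................
.....................................................................................
.....................................................................................
.....................................................................................
```

```bash
python3 - <<'E'
from m import *
d=grab('top'); o,m=hook();lc=o[:2]-.0015*U-.0293*Vv;zl=o[2]-.04;print('est',lc.round(4),zl.round(4))
b=lambda H,S,V:(S<70)&(V>120)
for sp in (30,40,50): halfit(d,d['img'],b,(190,222,172,214),zl+.003,.080,-1,'lid %d'%sp,lc,sp)
for sp in (30,40,50): halfit(d,d['img'],lambda H,S,V:S<70,(190,226,172,222),.006,.088,-1,'foot %d'%sp,lc,sp)
E
```

```text
hook [0.5271 0.2808 0.1294] s,t 27.3 509.0
est [0.5284 0.2515] 0.0894
lid 30 [0.5951 0.1542] n 0 rms nan
lid 40 [0.4954 0.2535] n 1 rms 0.0
lid 50 [0.5419 0.2526] n 38 rms 0.0149
foot 30 [0.5864 0.1414] n 0 rms nan
foot 40 [0.541  0.2573] n 39 rms 0.02
foot 50 [0.537  0.2577] n 44 rms 0.02m.py:12: RuntimeWarning: Mean of empty slice.
  print(name,ctr.round(4),'n',k.sum(),'rms',np.sqrt(((np.linalg.norm(P[k]-ctr,axis=1)-r)**2).mean()).round(4)); return ctr
  ret = ret.dtype.type(ret / rcount)
```

```bash
python3 - <<'E'
from m import *
d=grab('top'); hs=cv2.cvtColor(d['img'],cv2.COLOR_BGR2HSV).astype(int); o,m=hook();lc=o[:2]-.0015*U-.0293*Vv;zl=o[2]-.04;print('est',lc.round(4))
def run(lo,z,r,rowsr,n):
    P=[]
    for y in rowsr:
        k=np.where((hs[y,195:224,1]<70)&(hs[y,195:224,2]>lo))[0]
        if len(k): P.append(onz(d,195+k[-1]+.5,y,z)[:2])
    P=np.array(P); s=least_squares(lambda c:np.linalg.norm(P-c,axis=1)-r,lc,loss='soft_l1',f_scale=.001)
    print(n,s.x.round(4),(1000*(np.linalg.norm(P-s.x,axis=1)-r)).round(1))
run(120,zl+.006,.08,range(180,208),'lid'); run(0,.008,.088,range(196,218),'foot')
E
```

```text
hook [0.527  0.2807 0.1294] s,t 27.3 509.0
est [0.5283 0.2514]
lid [0.5323 0.2473] [-0.9 -0.5 -1.2  0.1 -0.1 -0.   0.2  0.7  1.4 -0.2  0.8  4.7  0.8  5.1
 -1.4  0.4 -0.4 -1.2 -1.8 -2.3  0.2 -0.  -0.2 11.6 -0.2 -0.   0.3 -2.3]
foot [0.5302 0.2539] [ 0.9 -0.3 -1.3 -2.3 -0.  -0.7 -1.3  1.3  1.   0.8  0.6  0.7  0.8  1.
  1.4 -1.3 -0.7 -0.  -2.3 -1.3 -0.3  0.9]
```

jog_arm(rows="0.2 -0.08 0.04 0 0 0 0.9; 0.2 -0.08 0.04 0 0 0 0.9; -0.14 0 0.68 0 0 0 0.9; -0.2 0 0.98 0 0 0 0.9; -0.2 0 0.98 0 0 0 0.9")

```text
time: 25.32
position: [0.5243, 0.2882, 0.1897]
tool_rot: [-2.005, -2.207, -0.21]
ft_force: [-0.3, 0.1, -5.7]
grip_width: 0.273
grip_force: 60.0
```

jog_arm(rows="-0.1 0 0.49 0 0 0 0.9; 0 0 0 0 0 0 0.9; 0 0 0 0 0 0 0.9")

```text
time: 25.7
position: [0.5247, 0.2888, 0.1862]
tool_rot: [-2.005, -2.207, -0.212]
ft_force: [-0.3, 0.3, -7.4]
grip_width: 0.272
grip_force: 60.0
```

```bash
python3 -c "
from h import *
avg(5);hook();track('q1.png')"
```

```text
avg [-5.29000e-01  1.64000e-01 -6.60000e+00 -5.36000e-01 -1.34000e-01
  1.50000e-02  5.24712e+02  2.88725e+02  1.86226e+02] sd [0.14 0.49 0.32]
t 25.95 p [0.5246 0.2886 0.1861] s,t(mm) 25.6 520.6 zo 0.0976 yaw 5.5 F [-0.42  0.41 -6.11] M [-0.543 -0.171  0.03 ] g 0.274 60.0
hook [0.525  0.2847 0.0972] s,t 25.6 513.2
flow [[8.550000190734863, -57.90999984741211], [-46.720001220703125, 9.869999885559082], [-218.97000122070312, -49.58000183105469], [13.819999694824219, -2.640000104904175], [-8.949999809265137, 10.34000015258789]] [1 1 0 1 1] [ 5.21000e+01  3.26000e+01 -7.54013e+23  1.95000e+01  2.08000e+01]
px per mm up [-0.01102568 -0.38971612]
```

jog_arm(rows="-0.04 0 0.2 0 0 0 0.9; 0 0 0 0 0 0 0.9; -0.04 0 0.2 0 0 0 0.9; 0 0 0 0 0 0 0.9; 0 0 0 0 0 0 0.9")

```text
time: 26.62
position: [0.5245, 0.2886, 0.1817]
tool_rot: [-2.004, -2.207, -0.211]
ft_force: [1.0, 0.0, -6.5]
grip_width: 0.27
grip_force: 60.0
```

```bash
python3 -c "
from h import *
avg(5);hook()"
```

```text
avg [ 2.80000e-01  1.71000e-01 -6.30200e+00 -5.22000e-01 -1.57000e-01
  9.00000e-03  5.24513e+02  2.88651e+02  1.81796e+02] sd [0.62 0.32 0.49]
t 26.875 p [0.5245 0.2886 0.1818] s,t(mm) 25.5 520.6 zo 0.0933 yaw 5.5 F [ 0.4   0.33 -6.96] M [-0.538 -0.146 -0.006] g 0.274 60.0
hook [0.5248 0.2847 0.0929] s,t 25.5 513.2
```

jog_arm(rows="-0.03 0 0.15 0 0 0 0.9; 0 0 0 0 0 0 0.9; -0.03 0 0.15 0 0 0 0.9; 0 0 0 0 0 0 0.9; 0 0 0 0 0 0 0.9")

```text
time: 27.5
position: [0.5245, 0.2887, 0.1787]
tool_rot: [-2.004, -2.207, -0.211]
ft_force: [0.4, -0.3, -7.6]
grip_width: 0.273
grip_force: 60.0
```

```bash
python3 -c "
from h import *
avg(5);hook()"
```

```text
avg [-2.70000e-02 -2.33000e-01 -6.55300e+00 -5.10000e-01 -1.42000e-01
 -2.00000e-02  5.24517e+02  2.88668e+02  1.78734e+02] sd [0.35 0.51 0.27]
t 27.75 p [0.5245 0.2887 0.1787] s,t(mm) 25.5 520.6 zo 0.0902 yaw 5.5 F [-0.04 -0.21 -6.59] M [-0.525 -0.152 -0.028] g 0.27 60.0
hook [0.5249 0.2847 0.0898] s,t 25.5 513.2
```

jog_arm(rows="-0.03 0 0.15 0 0 0 0.9; 0 0 0 0 0 0 0.9; -0.03 0 0.15 0 0 0 0.9; 0 0 0 0 0 0 0.9; 0 0 0 0 0 0 0.9")

```text
time: 28.38
position: [0.5245, 0.2887, 0.1756]
tool_rot: [-2.004, -2.207, -0.211]
ft_force: [-0.1, 0.4, -5.9]
grip_width: 0.272
grip_force: 60.0
```

```bash
python3 -c "
from h import *
avg(5);hook()"
```

```text
avg [-8.40000e-02 -3.20000e-02 -6.58000e+00 -5.02000e-01 -1.50000e-01
 -1.00000e-03  5.24505e+02  2.88722e+02  1.75670e+02] sd [0.38 0.62 0.52]
t 28.625 p [0.5245 0.2887 0.1757] s,t(mm) 25.5 520.7 zo 0.0872 yaw 5.5 F [ 0.11 -0.03 -6.65] M [-0.567 -0.128  0.026] g 0.272 60.0
hook [0.5248 0.2848 0.0868] s,t 25.5 513.3
```

jog_arm(rows="-0.03 0 0.15 0 0 0 0.9; 0 0 0 0 0 0 0.9; -0.03 0 0.15 0 0 0 0.9; 0 0 0 0 0 0 0.9; 0 0 0 0 0 0 0.9")

```text
time: 29.25
position: [0.5246, 0.2888, 0.1727]
tool_rot: [-2.004, -2.207, -0.212]
ft_force: [-1.1, 0.1, -2.7]
grip_width: 0.273
grip_force: 60.0
```

```bash
python3 -c "
from h import *
avg(5);hook()"
```

```text
avg [-2.83000e-01  3.83000e-01 -2.00800e+00 -3.03000e-01 -1.32000e-01
  0.00000e+00  5.24543e+02  2.88761e+02  1.72653e+02] sd [0.34 0.5  0.41]
t 29.5 p [0.5245 0.2888 0.1726] s,t(mm) 25.5 520.7 zo 0.0841 yaw 5.5 F [-0.36  0.13 -2.42] M [-0.285 -0.164 -0.006] g 0.271 60.0
hook [0.5248 0.2848 0.0837] s,t 25.5 513.3
```

The load came off at exactly home height, so the lid is seated. I'll drop the hook clear of the bar, withdraw along -x and raise it.

jog_arm(rows="-0.08 0 0.39 0 0 0 0.9; -0.08 0 0.39 0 0 0 0.9; 0 0 0 0 0 0 0.9; 0 -1 0 0 0 0 0.9; 0 -1.5 0 0 0 0 0.9")

```text
time: 30.12
position: [0.4987, 0.2866, 0.1646]
tool_rot: [-2.004, -2.207, -0.211]
ft_force: [0.5, 0.6, -1.2]
grip_width: 0.275
grip_force: 60.0
```

jog_arm(rows="0 -1.7 0 0 0 0 0.9; 0 -1.7 0 0 0 0 0.9; 0 -1 0 0 0 0 0.9; 0 0 0 0 0 0 0.9")

```text
time: 30.62
position: [0.4551, 0.2821, 0.1646]
tool_rot: [-2.005, -2.209, -0.211]
ft_force: [0.5, 0.5, -2.0]
grip_width: 0.273
grip_force: 60.0
```

```bash
cat >> h.py <<'E'
def plan(wps):
    """wps: (hook x,y,z, lifter yaw deg, n); lifter stays upright"""
    s=ctrl.get_state(); r=R.from_rotvec(s['tool_rot']); y=r.as_matrix()[:,1]; yaw=np.degrees(np.arctan2(y[1],y[0])); r0,y0=r,yaw
    tcp=np.array(s['position']); out=[]
    for x,yy,z,a,n in wps:
        h0=tcp-.019*r.as_matrix()[:,2]-[0,0,PIV]; ya=yaw
        for i in range(1,n+1):
            h=h0+(np.array([x,yy,z])-h0)*i/n; rt=R.from_euler('z',ya+(a-ya)*i/n-y0,degrees=True)*r0
            t=h+[0,0,PIV]+.019*rt.as_matrix()[:,2]
            out.append(' '.join(f'{q:.2f}' for q in r.inv().apply(t-tcp)*100)+' '+' '.join(f'{q:.3f}' for q in (r.inv()*rt).as_rotvec())+' 0.9'); r,tcp=rt,t
        yaw=a
    for i in range(0,len(out),5): print('; '.join(out[i:i+5]))
E
python3 - <<'E'
from h import *
info();o,m=hook()
plan([(o[0],o[1],.15,5.5,3),(.468,-.0055,.15,-2,10)])
E
```

```text
t 30.625 p [0.4551 0.2821 0.1646] s,t(mm) -44.2 520.7 zo 0.0761 yaw 5.5 F [ 0.46  0.45 -2.01] M [-0.323 -0.199 -0.006] g 0.273 60.0
hook [0.4554 0.2782 0.0757] s,t -44.2 513.3
0.51 0.01 -2.42 -0.000 -0.000 0.000 0.9; 0.51 0.01 -2.42 -0.000 -0.000 0.000 0.9; 0.51 0.01 -2.42 -0.000 -0.000 0.000 0.9; -2.78 -0.14 -0.58 -0.003 -0.000 0.013 0.9; -2.78 -0.10 -0.58 -0.003 -0.000 0.013 0.9
-2.78 -0.07 -0.58 -0.003 -0.000 0.013 0.9; -2.78 -0.03 -0.58 -0.003 -0.000 0.013 0.9; -2.78 0.01 -0.58 -0.003 -0.000 0.013 0.9; -2.78 0.04 -0.58 -0.003 -0.000 0.013 0.9; -2.78 0.08 -0.58 -0.003 -0.000 0.013 0.9
-2.78 0.12 -0.58 -0.003 -0.000 0.013 0.9; -2.78 0.16 -0.58 -0.003 -0.000 0.013 0.9; -2.77 0.19 -0.58 -0.003 -0.000 0.013 0.9
```

jog_arm(rows="0.5 0 -2.4 0 0 0 0.9; 0.5 0 -2.4 0 0 0 0.9; 0.5 0 -2.4 0 0 0 0.9; -2.8 -0.1 -0.6 -0.003 0 0.013 0.9; -2.8 -0.1 -0.6 -0.003 0 0.013 0.9")

```text
time: 31.25
position: [0.4595, 0.2243, 0.2387]
tool_rot: [-2.035, -2.183, -0.217]
ft_force: [-0.2, -0.2, -3.0]
grip_width: 0.273
grip_force: 60.0
```

jog_arm(rows="-2.8 -0.1 -0.6 -0.003 0 0.013 0.9; -2.8 0 -0.6 -0.003 0 0.013 0.9; -2.8 0 -0.6 -0.003 0 0.013 0.9; -2.8 0 -0.6 -0.003 0 0.013 0.9; -2.8 0.1 -0.6 -0.003 0 0.013 0.9")

```text
time: 31.88
position: [0.4655, 0.0805, 0.2388]
tool_rot: [-2.111, -2.116, -0.226]
ft_force: [-0.0, -0.9, -1.9]
grip_width: 0.266
grip_force: 60.0
```

jog_arm(rows="-2.8 0.1 -0.6 -0.003 0 0.013 0.9; -2.8 0.2 -0.6 -0.003 0 0.013 0.9; -2.6 0.2 -0.5 -0.003 0 0.013 0.9; 0 0 0 0 0 0 0.9; 0 0 0 0 0 0 0.9")

```text
time: 32.5
position: [0.4692, -0.0014, 0.2383]
tool_rot: [-2.153, -2.076, -0.231]
ft_force: [-0.6, 1.0, -2.2]
grip_width: 0.273
grip_force: 60.0
```

```bash
python3 - <<'E'
from h import *
info();o,m=hook();print(m.round(3))
plan([(.468,-.0055,.12,-2,1),(.468,-.0055,.10,-2,1)])
d=grab('scene','r1.png'); s1=cv2.imread('pics/s1.png')
hsv=cv2.cvtColor(d['img'],cv2.COLOR_BGR2HSV); m=((hsv[...,1]<75)&(hsv[...,2]>90))[140:225,240:305]
print('\n'.join(''.join('#' if q else '.' for q in r) for r in m[::1]))
E
```

```text
t 32.5 p [ 0.4692 -0.0014  0.2383] s,t(mm) -57.3 237.2 zo 0.1498 yaw -2.1 F [-0.59  0.96 -2.19] M [-0.297 -0.069  0.005] g 0.273 60.0
hook [ 0.469  -0.0054  0.1494] s,t -57.9 229.8
[[ 0.035  0.999  0.012]
 [ 0.978 -0.037  0.207]
 [ 0.208  0.004 -0.978]]
-0.63 -0.11 2.87 0.000 0.000 -0.002 0.9; -0.42 -0.01 1.96 0.000 0.000 0.000 0.9
.................................................................
.................................................................
.................................................................
.................................................................
.................................................................
.................................................................
.................................................................
.................................................................
.................................................................
.................................................................
.................................................................
........................................
[... 4143 characters left out ...]
#######################.................
...........#####################################.................
...........#####################################.................
...........#####################################.................
...........#####################################.................
...........#####################################.................
...........#####################################.................
...........#####################################.................
...........#####################################.................
...........#####################################.................
...........#####################################.................
```

The lifter is upright, and compared with the picture taken just after extraction it sits about 2.5 mm too far toward -y. I'll correct that and go down, watching the force.

jog_arm(rows="0.25 -0.05 0.05 0 0 0 0.9; -0.4 0 1.96 0 0 0 0.9; -0.4 0 1.96 0 0 0 0.9; -0.2 0 0.98 0 0 0 0.9; 0 0 0 0 0 0 0.9")

```text
time: 33.17
position: [0.4685, 0.0013, 0.188]
tool_rot: [-2.152, -2.076, -0.229]
ft_force: [0.6, -0.5, -0.9]
grip_width: 0.274
grip_force: 60.0
```

jog_arm(rows="-0.1 0 0.49 0 0 0 0.9; -0.1 0 0.49 0 0 0 0.9; -0.1 0 0.49 0 0 0 0.9; 0 0 0 0 0 0 0.9; 0 0 0 0 0 0 0.9")

```text
time: 33.8
position: [0.469, 0.0009, 0.1734]
tool_rot: [-2.154, -2.076, -0.23]
ft_force: [-0.2, 0.1, -1.8]
grip_width: 0.27
grip_force: 60.0
```

```bash
python3 - <<'E'
from h import *
avg(4);hook()
E
```

```text
avg [-1.30000e-01 -1.23000e-01 -1.70500e+00 -3.29000e-01 -8.90000e-02
 -1.30000e-02  4.69096e+02  8.51000e-01  1.73496e+02] sd [0.23 0.12 0.53]
t 34.0 p [0.4691 0.0009 0.1735] s,t(mm) -57.2 239.4 zo 0.085 yaw -2.1 F [ 0.19 -0.27 -0.99] M [-0.343 -0.14  -0.024] g 0.271 60.0
hook [ 0.4688 -0.0031  0.0846] s,t -57.8 232.1
```

jog_arm(rows="-0.2 0 0.98 0 0 0 0.9; -0.3 0 1.47 0 0 0 0.9; -0.3 0 1.47 0 0 0 0.9; 0 0 0 0 0 0 0.9")

```text
time: 34.5
position: [0.4677, 0.0015, 0.1314]
tool_rot: [-2.152, -2.074, -0.227]
ft_force: [0.0, -0.1, -1.0]
grip_width: 0.274
grip_force: 60.0
```

jog_arm(rows="-0.2 0 0.98 0 0 0 0.9; -0.2 0 0.98 0 0 0 0.9; -0.06 0 0.29 0 0 0 0.9; 0 0 0 0 0 0 0.9; 0 0 0 0 0 0 0.9")

```text
time: 35.12
position: [0.4696, 0.0013, 0.1107]
tool_rot: [-2.154, -2.076, -0.231]
ft_force: [-0.3, -0.5, -1.8]
grip_width: 0.27
grip_force: 60.0
```

```bash
python3 - <<'E'
from h import *
avg(4);hook()
E
```

```text
avg [-3.30000e-02 -1.04000e-01 -2.39200e+00 -3.55000e-01 -8.10000e-02
 -8.00000e-03  4.69507e+02  1.26400e+00  1.10649e+02] sd [0.47 0.43 0.38]
t 35.325 p [0.4694 0.0013 0.1106] s,t(mm) -56.8 239.8 zo 0.0221 yaw -2.1 F [ 0.1  -0.33 -2.04] M [-0.338 -0.063 -0.018] g 0.268 60.0
hook [ 0.4692 -0.0027  0.0217] s,t -57.4 232.4
```

jog_arm(rows="-0.04 0 0.2 0 0 0 0.9; 0 0 0 0 0 0 0.9; -0.03 0 0.15 0 0 0 0.9; 0 0 0 0 0 0 0.9; 0 0 0 0 0 0 0.9")

```text
time: 35.95
position: [0.4694, 0.0013, 0.1068]
tool_rot: [-2.154, -2.076, -0.23]
ft_force: [-0.3, -0.2, -0.4]
grip_width: 0.271
grip_force: 60.0
```

```bash
python3 - <<'E'
from h import *
avg(4);hook()
E
```

```text
avg [-3.00000e-02  1.15000e-01 -6.65000e-01 -3.17000e-01 -9.90000e-02
 -8.00000e-03  4.69347e+02  1.32700e+00  1.06825e+02] sd [0.11 0.6  0.62]
t 36.15 p [0.4694 0.0013 0.1068] s,t(mm) -56.9 239.9 zo 0.0183 yaw -2.1 F [-0.2   0.89 -0.17] M [-0.328 -0.116 -0.022] g 0.275 60.0
hook [ 0.4691 -0.0026  0.0179] s,t -57.5 232.5
```

Load taken by the sheath. I'll open and retreat.

jog_arm(rows="0 0 0 0 0 0 0.2; 0 0 0 0 0 0 -0.3; 0 0 0 0 0 0 -1; 0 0 0 0 0 0 -1; 0 0 0 0 0 0 -1")

```text
time: 36.78
position: [0.4693, 0.0013, 0.1068]
tool_rot: [-2.154, -2.076, -0.23]
ft_force: [-1.0, 0.9, 0.6]
grip_width: 0.755
grip_force: 0.0
```

jog_arm(rows="0 0 0 0 0 0 -1; 0.2 0 -1 0 0 0 -1; 0.4 0 -2 0 0 0 -1; 0.8 0 -4 0 0 0 -1; 0.8 0 -4 0 0 0 -1")

```text
time: 37.4
position: [0.4686, 0.0003, 0.2207]
tool_rot: [-2.154, -2.076, -0.23]
ft_force: [1.1, -0.1, 0.1]
grip_width: 0.997
grip_force: 0.0
```

jog_arm(rows="0.4 -4 -2 0 0 0 -1; 0 -4 0 0 0 0 -1; -5 0 -1 0 0 0 -1; -5 0 -1 0 0 0 -1; 0 0 0 0 0 0 -1")

```text
time: 38.02
position: [0.3845, -0.1025, 0.2384]
tool_rot: [-2.161, -2.07, -0.231]
ft_force: [-0.0, 0.2, -0.3]
grip_width: 1.0
grip_force: 0.0
```

```bash
python3 - <<'E'
from m import *
info()
d=grab('scene','f1.png'); hs=cv2.cvtColor(d['img'],cv2.COLOR_BGR2HSV).astype(int); im0=cv2.imread('pics/scene0.png'); x=d['img'].astype(int)-im0
print('sheath-region diff',np.abs(x[185:260,240:300]).max(2).mean().round(2))
h0=cv2.cvtColor(im0,cv2.COLOR_BGR2HSV).astype(int)
for n,h in(('0',h0),('now',hs)):
    m=(h[185:215,255:290,1]>110)&(h[185:215,255:290,2]<140); yy,xx=np.nonzero(m); print('grip',n,xx.mean()+255,yy.mean()+185,yy.min()+185,len(xx))
lit=((hs[...,1]<60)&(hs[...,2]>120)).astype(np.uint8); lit[:160]=0; lit[225:]=0; lit[:,:300]=0; lit[:,375:]=0
c=max(cv2.findContours(lit,0,1)[0],key=cv2.contourArea); print('lid box',cv2.boundingRect(c))
th=np.linspace(0,6.283,181)
for z in (.045,.053):
    P=np.array([proj(d,[.5285+.08*np.cos(t),.2525+.08*np.sin(t),zz]) for zz in(z,z+.006) for t in th]); print('lid pred z',z,P.min(0).round(1),P.max(0).round(1))
t=grab('top','f2.png')
wh=lambda H,S,V:(S<60)&(V>120)
halfit(t,t['img'],wh,(155,230,165,245),.051,.080,1,'lid out',(.528,.252)); halfit(t,t['img'],wh,(155,230,165,245),.051,.080,-1,'lid in',(.528,.252))
E
```

```text
t 38.025 p [ 0.3845 -0.1025  0.2384] s,t(mm) -151.3 144.7 zo 0.1499 yaw -2.5 F [-0.02  0.17 -0.29] M [-0.217 -0.059  0.014] g 1.0 0.0
sheath-region diff 6.17
grip 0 269.3342391304348 196.5570652173913 185 368
grip now 269.6162464985994 196.9719887955182 185 357
lid box (309, 169, 64, 36)
lid pred z 0.045 [308.4 174.7] [364.5 203.7]
lid pred z 0.053 [308.5 172.3] [364.8 201.2]
lid out [0.53   0.2532] n 54 rms 0.0008
lid in [0.5305 0.2534] n 54 rms 0.0009
```

The grip is back at its starting image position. The lid sits at (0.530, 0.253), at the rest's centre and at home height. I'm handing in.

```bash
python3 -c "
from h import *
print(ticket.close_job())"
```

```text
the job is handed in; nothing more can be done
None
```

The job is handed in: by my measurements the lid is home in the cooling rest and the lifter hangs back in its sheath, though no verdict came back; early on, a wrong-way shift pushed the hook into the loop's leg and tipped the lid about 3°, before I backed off.

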